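Catalogue shot of a tape measure at the shop counter

ROBOT

A 6-joint arm with a two-finger parallel gripper is mounted at the origin on the work surface. World frame = base frame: x ahead of the robot, y to its left, z up, the work surface at z = 0. Lengths are in m, angles in rad, forces in N, time in s.
With the tool pointing down it reaches from about 0.3 to 0.825 m from the base axis. Payload 5.4 kg.
Tool frame: the origin (TCP) lies where the fingers leave the gripper's body, on its centre line; the fingertips stand 88 mm ahead of it and the grasp point (between the pads) lies 69 mm ahead of it; z points along the fingers, y is the line along which they close (so a half turn about z gives the same grasp; the last joint's range is limited). The gripper opens to 92 mm and grips with 3 to 60 N. Pads are 20 mm wide; open, the fingers measure 128 mm over their backs; the gripper's body (75 mm by 189 mm) begins 69 mm behind the grasp point.
Start: joints at [-1.437, 0.158, 1.597, -0, 1.386, -0.21], TCP at [0.194, -0.541, 0.303] pointing down, gripper open.
Joint ranges: [-2.91, 2.91], [-0.94, 2.29], [0.18, 2.7], [-1.29, 4.43], [0.17, 2.64], [-3, 3]. Speed limits (rad/s): [2.57, 2.57, 3.14, 3.14, 3.14, 3.14].

INTERFACE

Orientations are given as a unit quaternion [x, y, z, w].
In Python, from bench import r gives the robot as it stands.
- The arm moves only by the tool carry_out, never from a script. Its argument "deltas" is a list of rows, each an object with "xyz": the shift along the tool's x, y, z in mm, a list of three; "turn": the turn about the tool's z in degrees. A call has 1 to 5 rows; each row shifts and turns the commanded pose from where the row before left it, along the tool's axes as they then stand; what a row does not reach is not made up. A row lasts 1/12 s, in which the tool goes at most 41.7 mm and 7.16 degrees, less where a joint would pass 70% of its speed; a pose out of reach is approached as far as the arm can. A call with a gripper value outside its range is refused whole. "grip" is the opening, from 0 (shut) to 1 (fully open), set as the call begins (left out, the last holds). The fingers move at their own pace and stop on an object; the grip force is fixed at half the most. Time passes only in rows, so rows that do not move let the fingers close. It gives the time, the measured TCP pose, the force, the opening and the grip force at its end, in the units of the state.
- r.sense(): the state, without advancing time (a new reading comes with each control period).
- r.grab_frame(name): name is "scene" or "top" or "wrist"; returns the picture (420x560x3 uint8, red, green, blue); there is no depth.
- r.camera_params(name): a dict with "fx", "fy", "cx", "cy" (pixels), "R" (3x3) and "t" (3): a world point X has camera coordinates R X + t. Camera axes: x right, y down, z forward; pixel columns grow to the right and rows downward; lengths in m; the calibration is good to about 2 mm. The wrist camera is an equidistant fisheye: a pixel r from the principal point sees the ray r / f radians off the axis. A picture is of the moment at which its call begins: read the wrist's pose just before it. camera_params takes no time and is no camera call; for the wrist camera it gives the pose at the moment of the call.
- r.sign_off(): hands the job in; it is judged then, once.
Trained networks look in the newest picture that a camera, given by its name, has taken for a name from the list of things; names that differ only in an ending like _2 or _b are one class to them, and where a whole thing is asked for, a point or a joint stands for the part that bears it (a point fixed in the world has none). Each returns a list of dicts, best first, with "score" (0 to 1); they miss things now and then, are a little off and sometimes report something else, mostly with a low value. They report only what shows in the picture. A call takes as long as a camera call. They do not tell look-alikes from the thing itself.
- r.search_frame(target, camera): "bbox" ([left, top, right, bottom] as shares, 0 to 1, of the picture: columns of its width, rows of its height, round what is visible of it).
- r.outline_of(target, camera): "pixels" (420x560 bool, what is visible of it) and "bbox" ([left, top, right, bottom] as shares, 0 to 1, of the picture: columns of its width, rows of its height, round what is visible of it).
- r.spot_point(target, camera): "xy" ([column, row] as shares, 0 to 1, of the picture: columns of its width, rows of its height: a listed point, or the origin of a listed thing).
The state is a dict: "time": time; "joint_pos": joint angles; "joint_velocities": joint speeds; "joint_torque": joint torques, N m; "tcp_pos": TCP position; "tcp_rot": TCP orientation; "ft_force": force on the tool from outside, world axes, zero at the start; "ft_torque": the same for the moment, N m; "opening": finger opening in m; "finger_force": force on a finger pad.
Only numpy, scipy, OpenCV 4.12 (cv2) and the standard library are available. Lean on these libraries where they do the work, as an engineer would, in place of code of your own. Each camera call takes 0.05 s, during which the arm holds its last target. There are 200 camera calls.

TASK

Take the catalogue photo of the yellow tape measure: swing the clamp lever under the back of the camera a quarter turn until it is fully shut and the camera is drawn tight, and set the tape measure down gently, upright in the middle of the turntable, square to the lens with its belt clip facing away from it. Then press the silver shutter release to its halfway stop, hold it there for a good second while the camera focuses, press it fully down, and let it go. Do not knock the camera stand, and leave the other things on the counter where they are.

Things in the scene. Friction and masses are not known exactly. Their poses are not given: they have to be found in the camera images.
- station: Fixed product-photo station. Origin on the counter below the camera; +y = horizontally the way the camera looks, to the turntable; +x = the camera's right; z up. White foot plate 12 mm high: x -85..85 mm, from y = -80 mm to a round end (radius 85) about y = 190. A 24 mm post carries clamp and camera; the light pole (14 mm thick, 361 mm tall) is at x = 115, y = -30 mm.
- light_bar (a point): Centre of the black LED bar (180 mm along x, 36 along y, 22 high, underside 337 mm above the counter) fixed over the camera; an arm at the same height joins its +x end to the light pole. It leaves no room for an upright gripper over the shutter release. Axes as station.
- turntable_mid (a point): Centre of the top face of the round white turntable (140 mm across, top 26 mm above the counter, does not turn; a grey ring 60 mm across marks the middle). Axes as station: +y points away from the camera.
- lens_front (a point): Centre of the lens's front glass (barrel 56 mm across, 56 long). +y = the way the lens looks: along the station's +y and 35 deg downward; +z = out of the camera's top, leaning 35 deg from vertical towards the turntable. The black camera: x +-63 mm, z +-36, from 54 to 92 mm behind this point; finder hump on top: 36 mm wide, 16 high.
- shutter_top (a point): Centre of the flat top of the silver shutter release (16 mm across), right front of the camera's top, 11 mm above it. +z = its axis, leaning 35 deg from vertical towards the turntable; press along -z (the point moves along). 3 mm to the halfway stop (1 to 2.5 N), no motion till 10 N, then 3 mm to the bottom (13 N); springs back. A dial 20 mm across, 5 high, is 32 mm behind.
- shutter_first (a joint): First-stage travel of the release: 0 = up, 0.003 m = at the halfway stop or beyond.
- shutter_second (a joint): Second-stage travel of the release: 0 = not beyond the halfway stop, 0.003 m = fully down (the picture is taken). Total travel = first + second.
- lever_pivot (a point): Pivot of the cam lever at the rear of the clamp, 14 mm below the camera's underside and 16 mm behind its back. Axes: +z = the lever's axis (parallel to the release's, leaning 35 deg from vertical towards the turntable), +x = the camera's right, -y = straight back from the camera, rising at 35 deg.
- lever_tab (a point): Middle of the red thumb post (14 mm across, 24 mm long, parallel to the lever's axis) on the free end of the steel lever, 55 mm from the pivot and 6 mm above it along z; moves with the lever. The lever bar is 11 mm wide, 8 thick, level with the pivot. Free space beside, behind and under it.
- lever (a joint): Angle of the cam lever: 0 = open, straight back from the camera (pivot's -y); grows counter-clockwise seen from above, the post swinging to the camera's right; 1.571 = shut, at its stop, along the camera's back, pointing to the pivot's +x. Stiff (0.07 N m, about 1.5 N at the post), stays where left. Starts at 0 to 0.35.
- camera (a joint): How far the lever has drawn the camera back against the fixed jaw: 0 = slack, 0.003 m = tight; follows the lever in proportion.
- tape_yellow: Yellow tape measure to photograph: 78 mm long (x), 38 thick (y +-19, flat sides) plus a steel belt clip 3 mm thick on the middle of the -y side, 70 high, about 0.24 kg; loose, upright on its flat black base. Origin at the centre of the underside, z up; the +y side (round badge) is to face the lens; the tape's steel hook is at the +x end.
- tape_yellow_mid (a point): Centre of the yellow tape measure, 35 mm above its underside, same axes.
- tape_blue: Blue tape measure of the same shape and size, loose; not to be moved. Origin at the centre of its underside.
- spray_can: Blue spray can with white band and red cap, 54 mm across, 177 mm tall, loose, upright; not to be moved. Origin at the centre of its underside.
- pump_bottle: Amber pump bottle with black pump, 48 mm across, 138 mm tall, loose, upright; not to be moved. Origin at the centre of its underside.
- disc_stack: Stack of cutting discs, 115 mm across, 20 mm high, loose; not to be moved. Origin at the centre of its underside.
Not all that is in view belongs to the job. Of the things like the tape_yellow, leave any that is turquoise; of the rest the larger one is meant.

How it is judged:
By the outcome, as a careful person would: the job done as asked, in the order asked, and still so for the second after the job is handed in, with the robot touching nothing.
It also fails if it takes over 72 s, if anything falls off the work surface, if the arm or the gripper's body presses on something with over 40 N, if the wrist force passes 120 N, or if a joint passes its speed limit or range.

## Working session

There is one attempt and no reset: what is moved stays moved. The work goes in short steps, Python scripts to look and compute and a tool call to move; the robot and the scene stay as the last step left them, time stands still between calls to the robot, and variables do not carry over. Pictures are saved under pics/ and viewed, at most 10 in all, crops included, and the job is handed in when it is done.

Besides the shell and the picture viewer there is one more tool, called after "Request:" as a command line: name --argument value ..., lists and objects as JSON in quotes. carry_out: Moves the arm, as the interface text tells. Its arguments: {"type":"object","properties":{"deltas":{"type":"array","items":{"type":"object","properties":{"xyz":{"type":"array","items":{"type":"number"}},"turn":{"type":"number"}}}},"grip":{"type":"number"}},"required":["deltas"]}

```bash
mkdir -p pics; ls
python3 - <<'E'
from bench import r
import cv2,numpy as np
s=r.sense();print({k:np.round(v,3).tolist() for k,v in s.items()})
ims=[]
for c in("scene","top","wrist"):
    im=r.grab_frame(c);cv2.imwrite(f"pics/{c}0.png",im[...,::-1])
    p=r.camera_params(c);print(c,{k:np.round(v,3).tolist() for k,v in p.items()})
    if c!="wrist":
        for t in("turntable_mid","lens_front","shutter_top","lever_pivot","lever_tab","tape_yellow","tape_yellow_mid","tape_blue","spray_can","pump_bottle","disc_stack","station","light_bar"):
            print(c,t,[(np.round(np.array(d["xy"])*[560,420],1).tolist(),round(d["score"],2)) for d in r.spot_point(t,c)][:4])
E
```

```text
pics
{'time': 0.0, 'joint_pos': [-1.437, 0.159, 1.598, -0.0, 1.386, -0.21], 'joint_velocities': [-0.001, 0.0, 0.0, -0.002, -0.001, 0.0], 'joint_torque': [0.0, -38.558, -32.211, 0.07, 0.038, -0.0], 'tcp_pos': [0.194, -0.541, 0.302], 'tcp_rot': [0.985, 0.171, 0.0, -0.001], 'ft_force': [0.174, -0.077, -0.286], 'ft_torque': [0.005, 0.018, 0.014], 'finger_force': 0.0, 'opening': 0.092}
scene {'fx': 493.584, 'fy': 493.584, 'cx': 279.333, 'cy': 205.187, 'R': [[-0.871, 0.491, -0.015], [0.394, 0.681, -0.618], [-0.293, -0.544, -0.786]], 't': [0.433, -0.083, 1.591]}
scene turntable_mid [([259.3, 263.2], 0.64)]
scene lens_front []
scene shutter_top [([219.9, 199.5], 0.49)]
scene lever_pivot [([228.6, 171.4], 0.95)]
scene lever_tab [([333.3, 279.9], 0.65), ([220.8, 160.0], 0.46)]
scene tape_yellow [([337.7, 281.1], 0.92), ([298.2, 309.5], 0.75), ([363.7, 257.7], 0.58)]
scene tape_yellow_mid [([300.1, 302.0], 0.86), ([337.6, 274.4], 0.81), ([366.7, 256.9], 0.55), ([251.1, 333.6], 0.15)]
scene tape_blue [([377.1, 338.9], 0.67)]
scene spray_can []
scene pump_bottle [([251.1, 331.8], 0.77)]
scene dis
[... 548 characters left out ...]
lever_tab [([358.8, 204.0], 0.4), ([330.5, 184.5], 0.26)]
top tape_yellow [([228.0, 287.1], 0.63), ([223.4, 253.5], 0.62), ([215.0, 213.0], 0.55)]
top tape_yellow_mid [([222.8, 287.2], 0.68), ([216.0, 214.5], 0.62), ([222.0, 253.9], 0.54)]
top tape_blue [([162.9, 254.0], 0.61)]
top spray_can [([176.9, 204.2], 0.67)]
top pump_bottle [([216.5, 169.6], 0.53)]
top disc_stack [([389.3, 273.0], 0.65), ([224.7, 253.7], 0.31)]
top station [([323.5, 208.8], 0.82), ([390.5, 271.7], 0.61)]
top light_bar [([330.1, 185.1], 0.81)]
wrist {'fx': 325.192, 'fy': 325.192, 'cx': 277.473, 'cy': 212.2, 'R': [[0.337, -0.942, -0.001], [-0.905, -0.324, 0.274], [-0.259, -0.092, -0.962]], 't': [-0.574, -0.031, 0.393]}
```

View pics/scene0.png

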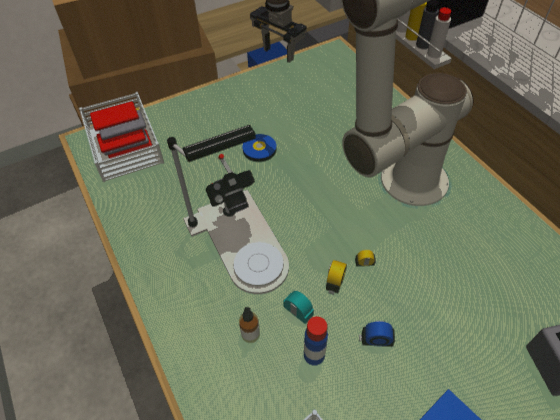

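View pics/top0.png

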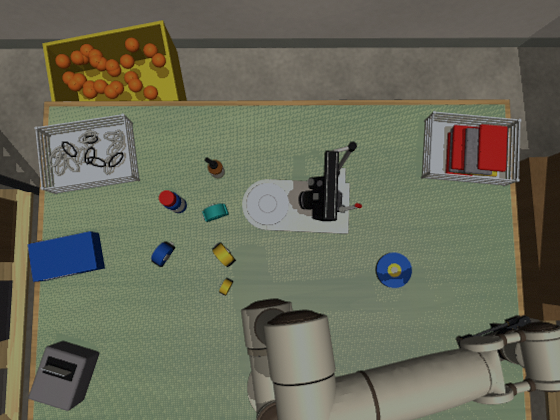

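The scene shows the large yellow tape at (337,276), a small yellow look-alike at (366,257), a turquoise one at (298,306) and the blue one at (378,334). In the top view these are at (223,254), (226,287), (215,212) and (163,254). The larger yellow one is meant. The station is at top (265–350, 150–230), with the red post at (358,205). Next I fit the station pose and take a close crop.

```bash
cat > h.py <<'E'
from bench import r
import cv2,numpy as np
from scipy.optimize import least_squares
C={c:r.camera_params(c) for c in("scene","top")}
def proj(c,X,p=None):
    p=p or C[c];x=np.atleast_2d(X)@np.array(p["R"]).T+p["t"]
    return np.c_[p["fx"]*x[:,0]/x[:,2]+p["cx"],p["fy"]*x[:,1]/x[:,2]+p["cy"]]
def onz(c,uv,z):
    p=C[c];R=np.array(p["R"]);o=-R.T@p["t"];d=R.T@[(uv[0]-p["cx"])/p["fx"],(uv[1]-p["cy"])/p["fy"],1]
    return o+d*(z-o[2])/d[2]
def tri(o): # o: {cam:uv}
    f=lambda X:np.concatenate([(proj(c,X)[0]-uv) for c,uv in o.items()])
    s=least_squares(f,[.5,0,.1]);return s.x,np.abs(s.fun).max()
E
python3 - <<'E'
from h import *
P={"shutter_top":([219.9,199.5],[328.7,184.1]),"lever_pivot":([228.6,171.4],[345.5,207.3]),"lever_tab":([220.8,160],[358.8,204]),
"light_bar":([215.7,142.5],[330.1,185.1]),"turntable_mid":([259.3,263.2],[265.4,201.6]),"ty":([337.7,274.4],[222,253.9]),"pole":([171,141],[351,146]),"small":([366.7,256.9],[226,287])}
for k,(a,b) in P.items():
    X,e=tri({"scene":a,"top":b});print(k,np.round(X,4),round(e,2))
print(onz("top",[265.4,201.6],.026),onz("scene",[259.3,263.2],.026))
ims=[]
s=cv2.imread("pics/scene0.png");t=cv2.imread("pics/top0.png")
a=cv2.resize(s[110:310,150:350],(600,600),interpolation=2)
cv2.imwrite("pics/a.png",a)
b=cv2.resize(t[135:305,200:370],(600,600),interpolation=2);cv2.imwrite("pics/b.png",b)
E
```

```text
shutter_top [ 0.6189 -0.1447  0.1296] 4.32
lever_pivot [ 0.5532 -0.196   0.1594] 0.9
lever_tab [ 0.5596 -0.2322  0.1771] 1.21
light_bar [ 0.5926 -0.1319  0.3474] 1.45
turntable_mid [0.5895 0.0463 0.0329] 1.02
ty [0.4217 0.1858 0.0357] 0.72
pole [ 0.6902 -0.1854  0.356 ] 0.34
small [0.3158 0.174  0.024 ] 0.81
[0.59380783 0.04431259 0.026     ] [0.58547252 0.04411027 0.026     ]
```

View pics/a.png

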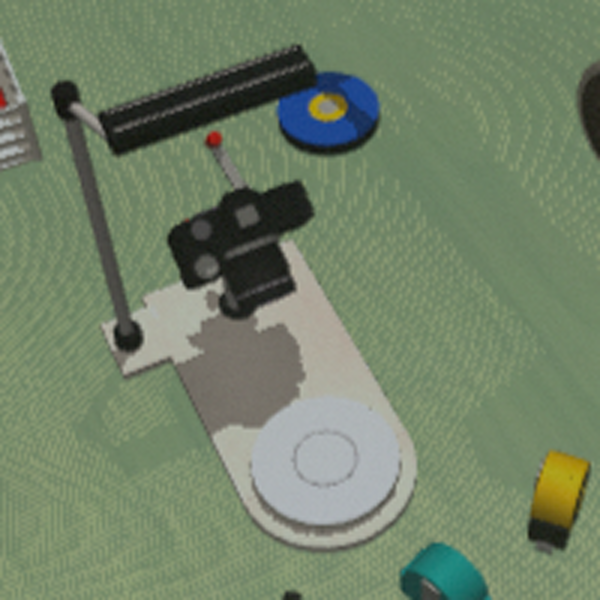

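View pics/b.png

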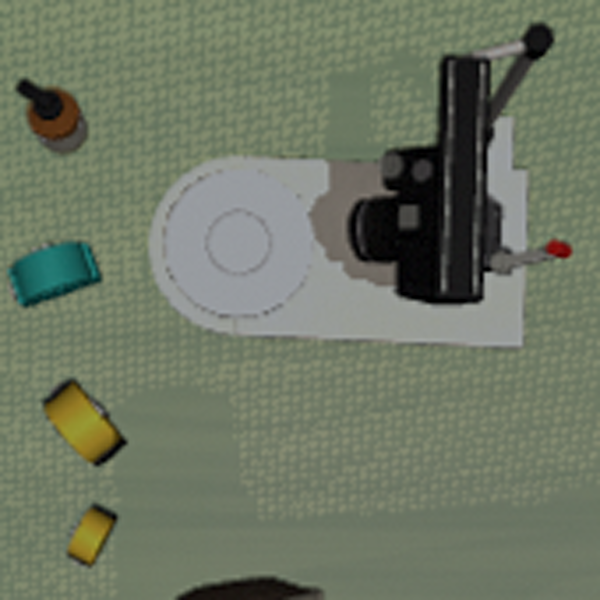

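The scene crop shows the shutter release at (219,198), the red tab at (221,156) and the pivot beside the camera back. The top crop shows the release at (311,182), the tab at (359,205.5), and the chosen yellow tape at (224,254) with a metal part on its upper-right side. Now the station fit and geometry.

```bash
cat > fit.py <<'E'
from h import *
c5,s5=np.cos(np.radians(35)),np.sin(np.radians(35))
def tos(y,z): return np.array([0,y*c5+z*s5,-y*s5+z*c5]) # camera axes->station
obs=[("shutter","scene",[219,198.3]),("shutter","top",[311.4,181.8]),("pivot","scene",[228.6,171.4]),("pivot","top",[342.5,208.5]),
("bar","scene",[215.7,142.5]),("bar","top",[331.5,185.5]),("tt","scene",[258.5,263]),("tt","top",[267.5,203.8]),
("poletop","scene",[171.5,143]),("poletop","top",[352.5,146]),("lens","top",[303,200]),
("c1","top",[348.5,183]),("c2","top",[348.3,233])]
# unknown: px,py,yaw, lens y,z ; shutter x,ylocal ; tt y; bar y ,bar x
def pts(q):
    px,py,yaw,ly,lz,sx,sy,ty,by,bx=q
    L=np.array([0,ly,lz])
    S={"lens":L,"shutter":L+tos(sy,.047)+[sx,0,0],"pivot":L+tos(-.108,-.05),"bar":np.array([bx,by,.348]),"tt":np.array([0,ty,.026]),
    "poletop":np.array([.115,-.03,.361]),"c1":np.array([.085,-.08,.012]),"c2":np.array([-.085,-.08,.012])}
    R=np.array([[np.cos(yaw),-np.sin(yaw),0],[np.sin(yaw),np.cos(yaw),0],[0,0,1]])
    return {k:R@v+[px,py,0] for k,v in S.items()},S,R
def f(q):
    W,_,_=pts(q);e=np.concatenate([proj(c,W[n])[0]-uv for n,c,uv in obs]).ravel()
    return np.r_[e,(q[7]-.19)/.002,q[9]/.003]
if __name__=="__main__":
    s=least_squares(f,[.58,-.15,0,.06,.16,.04,-.06,.19,0,0],loss="soft_l1")
    print(np.round(s.x,4));W,S,_=pts(s.x)
    for k in S:print(k,"st",np.round(S[k],4),"w",np.round(W[k],4))
    e=f(s.x)
    for i,o in enumerate(obs):print(o[0],o[1],np.round(e[2*i:2*i+2],1))
    np.save("fit.npy",s.x)
    print("tab",tri({"scene":[221.3,156.3],"top":[358.7,205.5]}))
E
python3 fit.py
```

```text
[ 0.5756 -0.1496 -0.0582  0.0762  0.1342  0.047  -0.0481  0.19    0.0171
  0.0121]
lens st [0.     0.0762 0.1342] w [ 0.5801 -0.0736  0.1342]
shutter st [0.047  0.0638 0.2003] w [ 0.6262 -0.0887  0.2003]
pivot st [ 0.     -0.041   0.1552] w [ 0.5732 -0.1905  0.1552]
bar st [0.0121 0.0171 0.348 ] w [ 0.5887 -0.1333  0.348 ]
tt st [0.    0.19  0.026] w [0.5867 0.0401 0.026 ]
poletop st [ 0.115 -0.03   0.361] w [ 0.6887 -0.1863  0.361 ]
c1 st [ 0.085 -0.08   0.012] w [ 0.6558 -0.2344  0.012 ]
c2 st [-0.085 -0.08   0.012] w [ 0.4861 -0.2246  0.012 ]
shutter scene [-0.2 -0.9]
shutter top [-1.7 -0.1]
pivot scene [-6.3  4.7]
pivot top [ 0.3 -6.8]
bar scene [ 2.6 -0.9]
bar top [-0.1 -0.3]
tt scene [-0.3 -0.7]
tt top [-0.8 -0.1]
poletop scene [-0.1 -3.8]
poletop top [-0.7 -0.3]
lens top [0.3 0.7]
c1 top [0.6 0.2]
c2 top [-0.9  1. ]
tab (array([ 0.55512492, -0.23025067,  0.19130582]), np.float64(0.5257135441244429))
```

```bash
cat >> h.py <<'E'
import json,sys
def pose():
    s=r.sense();q=np.array(s["tcp_rot"]);x,y,z,w=q
    psi=np.degrees(np.arctan2(2*(x*y+z*w),1-2*(y*y+z*z)));return np.array(s["tcp_pos"]),psi,s
def plan(P,psi,tp,tpsi,step=40,tstep=7,n=None):
    d=np.array(tp)-P;dpsi=(tpsi-psi+180)%360-180
    if abs(dpsi-(tpsi-psi))>1: dpsi=tpsi-psi
    n=n or max(1,int(np.ceil(max(np.linalg.norm(d)/step,abs(dpsi)/tstep))));rows=[]
    for i in range(n):
        a=np.radians(psi);v=d/n;c,s=np.cos(a),np.sin(a)
        rows.append({"xyz":[round(1000*float(t),1) for t in(v[0]*c+v[1]*s,v[0]*s-v[1]*c,-v[2])],"turn":round(-dpsi/n,2)});psi+=dpsi/n
    return rows
def show(rows):
    for i in range(0,len(rows),5):print(json.dumps(rows[i:i+5]).replace('"',''))
E
python3 - <<'E'
from h import *
P,psi,s=pose();print(P,psi)
show(plan(P,psi,[.474,-.285,.30],-88))
E
```

```text
[ 0.19379172 -0.54131959  0.30266753] 19.697235377432758
[{xyz: [21.9, -9.2, 0.2], turn: 6.73}, {xyz: [20.7, -11.7, 0.2], turn: 6.73}, {xyz: [19.1, -14.0, 0.2], turn: 6.73}, {xyz: [17.4, -16.2, 0.2], turn: 6.73}, {xyz: [15.4, -18.1, 0.2], turn: 6.73}]
[{xyz: [13.1, -19.8, 0.2], turn: 6.73}, {xyz: [10.7, -21.2, 0.2], turn: 6.73}, {xyz: [8.2, -22.3, 0.2], turn: 6.73}, {xyz: [5.5, -23.1, 0.2], turn: 6.73}, {xyz: [2.8, -23.6, 0.2], turn: 6.73}]
[{xyz: [-0.0, -23.7, 0.2], turn: 6.73}, {xyz: [-2.8, -23.6, 0.2], turn: 6.73}, {xyz: [-5.6, -23.1, 0.2], turn: 6.73}, {xyz: [-8.2, -22.3, 0.2], turn: 6.73}, {xyz: [-10.8, -21.2, 0.2], turn: 6.73}]
[{xyz: [-13.2, -19.7, 0.2], turn: 6.73}]
```

Request:
carry_out --deltas '[{"xyz": [22, -9, 0], "turn": 6.7}, {"xyz": [21, -12, 0], "turn": 6.7}, {"xyz": [19, -14, 0], "turn": 6.7}, {"xyz": [17, -16, 0], "turn": 6.7}, {"xyz": [15, -18, 0], "turn": 6.7}]'

```text
time: 1.87
tcp_pos: [0.2815, -0.4604, 0.3028]
tcp_rot: [0.992, -0.123, 0.0, 0.0]
ft_force: [0.4, -0.5, -0.2]
opening: 0.092
finger_force: 0.0
```

Request:
carry_out --deltas '[{"xyz": [13, -20, 0], "turn": 6.7}, {"xyz": [11, -21, 0], "turn": 6.7}, {"xyz": [8, -22, 0], "turn": 6.7}, {"xyz": [5.5, -23, 0], "turn": 6.7}, {"xyz": [3, -23.5, 0], "turn": 6.7}]'

```text
time: 2.28
tcp_pos: [0.3687, -0.3803, 0.3028]
tcp_rot: [0.915, -0.404, 0.0, 0.0]
ft_force: [0.6, -0.1, 0.7]
opening: 0.0915
finger_force: 0.0
```

Request:
carry_out --deltas '[{"xyz": [0, -24, 0], "turn": 6.7}, {"xyz": [-3, -23.5, 0], "turn": 6.7}, {"xyz": [-5.5, -23, 0], "turn": 6.7}, {"xyz": [-8, -22, 0], "turn": 6.7}, {"xyz": [-11, -21, 0], "turn": 6.7}]'

```text
time: 2.7
tcp_pos: [0.4554, -0.2996, 0.3028]
tcp_rot: [0.76, -0.65, 0.0, 0.0]
ft_force: [0.4, -0.4, -0.1]
opening: 0.092
finger_force: 0.0
```

Request:
carry_out --deltas '[{"xyz": [-13, -20, 0], "turn": 6.7}, {"xyz": [0, 0, 0], "turn": 0}]'

```text
time: 2.87
tcp_pos: [0.4744, -0.2819, 0.3027]
tcp_rot: [0.722, -0.692, 0.0, -0.001]
ft_force: [-0.1, 0.0, -0.2]
opening: 0.0919
finger_force: 0.0
```

```bash
cat >> h.py <<'E'
def fproj(p,X):
    x=np.array(p["R"])@np.array(X)+p["t"];th=np.arctan2(np.hypot(x[0],x[1]),x[2]);ph=np.arctan2(x[1],x[0])
    return np.array([p["cx"]+p["fx"]*th*np.cos(ph),p["cy"]+p["fy"]*th*np.sin(ph)])
def tri3(o): # list of (cam or params dict(fisheye), uv)
    f=lambda X:np.concatenate([(proj(c,X)[0] if isinstance(c,str) else fproj(c,X))-uv for c,uv in o])
    s=least_squares(f,[.55,-.15,.15]);return np.round(s.x,4),np.round(s.fun,1)
E
python3 - <<'E'
from h import *
import pickle
P,psi,s=pose();print(P,psi,np.round(s["joint_pos"],2))
p=r.camera_params("wrist");im=r.grab_frame("wrist");cv2.imwrite("pics/w1.png",im[...,::-1]);pickle.dump(p,open("w1.pkl","wb"))
for t in("lever_tab","lever_pivot","light_bar","shutter_top","turntable_mid","tape_yellow_mid"):
    print(t,[(np.round(np.array(d["xy"])*[560,420],1).tolist(),round(d["score"],2)) for d in r.spot_point(t,"wrist")][:3])
for n,X in dict(tab=[.555,-.230,.191],pivot=[.553,-.19,.155]).items():print(n,fproj(p,X))
E
```

```text
[ 0.47442706 -0.28187161  0.30273508] -87.5578367998402 [-0.76  0.1   1.66  0.    1.38  2.34]
lever_tab [([186.8, 327.8], 0.26)]
lever_pivot [([187.8, 326.1], 0.74)]
light_bar []
shutter_top []
turntable_mid []
tape_yellow_mid []
tab [164.70191092 303.54794853]
pivot [184.15891999 320.57995628]
```

View pics/w1.png

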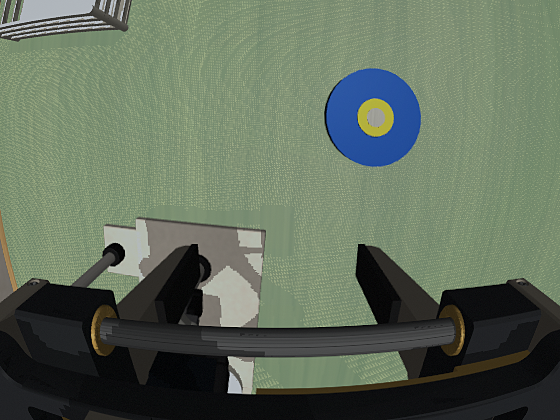

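The wrist view shows only the disc stack at (373,117), with the fingers hiding the lever. So the tab position stays as triangulated (0.555, -0.230, 0.191), which agrees with the 55 mm lever geometry. Planning the lever push.

```bash
cat > lev.py <<'E'
from h import *
def F(th,piv=np.array([.5535,-.1895,.155]),yaw=-.058):
    st=np.array([.055*np.sin(th),-.055*np.cos(th)*.819+.0034]);t=np.array([np.cos(th),np.sin(th)*.819]);t/=np.linalg.norm(t)
    f=st-t*(.007+.009*abs(t[0])+.010*abs(t[1]))
    R=np.array([[np.cos(yaw),-np.sin(yaw)],[np.sin(yaw),np.cos(yaw)]])
    return piv[:2]+R@f
def tcp(th,psi,z):
    a=np.radians(psi);return np.r_[F(th)-.055*np.array([-np.sin(a),np.cos(a)]),z]
E
python3 - <<'E'
from lev import *
P,psi,s=pose()
tgt=tcp(.08,psi,.235);tgt[0]-=.008;print(tgt)
rows=plan(P,psi,[*(P[:2]+[0,0]),.235],psi,n=2)+plan(P*[1,1,0]+[0,0,.235],psi,tgt,psi,n=2);show(rows)
p=tgt
R=[]
for th in np.linspace(.2,1.45,13):
    q=tcp(th,psi,.235-.0*th);R+=plan(p,psi,q,psi,n=1);p=q;print(round(th,2),q)
show(R)
E
```

```text
[ 0.4758978 -0.233679   0.235    ]
[{xyz: [0.0, -0.0, 33.9], turn: -0.0}, {xyz: [0.0, -0.0, 33.9], turn: -0.0}, {xyz: [-25.7, -3.2, -0.0], turn: -0.0}, {xyz: [-25.7, -3.2, -0.0], turn: -0.0}]
0.2 [ 0.48968042 -0.23504147  0.235     ]
0.3 [ 0.49483527 -0.23583633  0.235     ]
0.41 [ 0.50007748 -0.23625871  0.235     ]
0.51 [ 0.50537453 -0.23629708  0.235     ]
0.62 [ 0.51069732 -0.23593718  0.235     ]
0.72 [ 0.5160186  -0.23515917  0.235     ]
0.82 [ 0.52130981 -0.23393516  0.235     ]
0.93 [ 0.52653613 -0.23222775  0.235     ]
1.03 [ 0.53164995 -0.22999088  0.235     ]
1.14 [ 0.53658358 -0.2271741   0.235     ]
1.24 [ 0.54124326 -0.2237314   0.235     ]
1.35 [ 0.54550725 -0.21963424  0.235     ]
1.45 [ 0.54923101 -0.21488641  0.235     ]
[{xyz: [2.0, -13.7, -0.0], turn: -0.0}, {xyz: [1.0, -5.1, -0.0], turn: -0.0}, {xyz: [0.6, -5.2, -0.0], turn: -0.0}, {xyz: [0.3, -5.3, -0.0], turn: -0.0}, {xyz: [-0.1, -5.3, -0.0], turn: -0.0}]
[{xyz: [-0.5, -5.3, -0.0], turn: -0.0}, {xyz: [-1.0, -5.3, -0.0], turn: -0.0}, {xyz: [-1.5, -5.3, -0.0], turn: -0.0}, {xyz: [-2.0, -5.2, -0.0], turn: -0.0}, {xyz: [-2.6, -5.1, -0.0], turn: -0.0}]
[{xyz: [-3.2, -4.8, -0.0], turn: -0.0}, {xyz: [-3.9, -4.4, -0.0], turn: -0.0}, {xyz: [-4.6, -3.9, -0.0], turn: -0.0}]
```

Request:
carry_out --deltas '[{"xyz": [0, 0, 34]}, {"xyz": [0, 0, 34]}, {"xyz": [-25, -3, 0]}, {"xyz": [-25, -3, 0]}]'

```text
invalid input
```

Request:
carry_out --deltas '[{"xyz": [2, -13.5, 0]}, {"xyz": [1, -5, 0]}, {"xyz": [0.5, -5, 0]}, {"xyz": [0.5, -5, 0]}, {"xyz": [0, -5.5, 0]}]'

```text
invalid input
```

Request:
carry_out --deltas '[{"xyz": [-0.5, -5.5, 0]}, {"xyz": [-1, -5, 0]}, {"xyz": [-1.5, -5.5, 0]}, {"xyz": [-2, -5, 0]}, {"xyz": [-2.5, -5, 0]}]'

```text
invalid input
```

Run:
```python
from lev import *
P,psi,s=pose();print(P,psi,s["ft_force"])
im=r.grab_frame("scene");cv2.imwrite("pics/s2.png",im[...,::-1])
u=proj("scene",[.57,-.2,.16])[0];print(u)
c=im[...,::-1][90:240,150:350];cv2.imwrite("pics/s2c.png",cv2.resize(c,(800,600),interpolation=2))
for cm in("scene","top"):
    if cm=="top":r.grab_frame(cm)
    print(cm,[(np.round(np.array(d["xy"])*[560,420],1).tolist(),round(d["score"],2)) for d in r.spot_point("lever_tab",cm)][:3])
```

```text
[ 0.47168852 -0.28522506  0.30271885] -87.53322273045164 [-0.48786211 -0.91508155 -0.62984755]
[221.75859604 172.41899568]
scene [([221.8, 157.7], 0.46)]
top [([359.8, 204.4], 0.42)]
```

View pics/s2c.png

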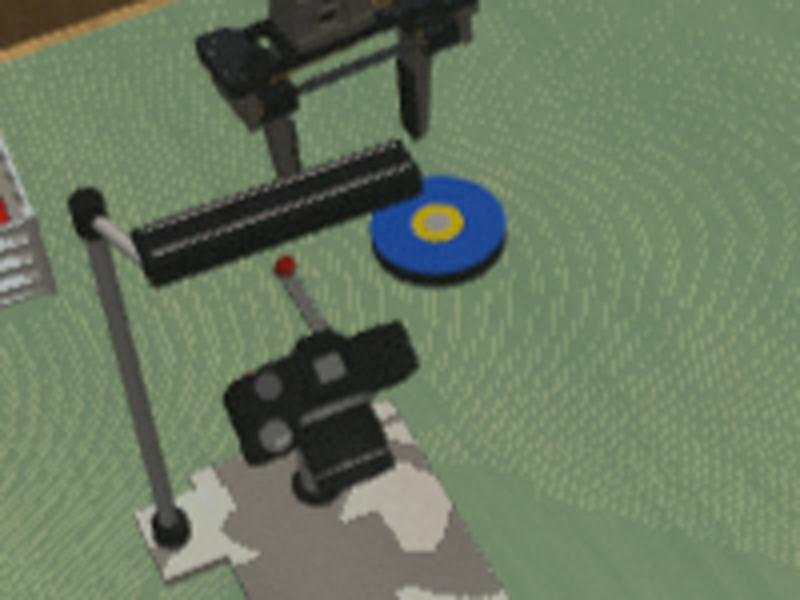

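The picture shows the lever still open: red tab at crop (286,266), i.e. (221.5,156.5). The fingers are free behind it. The calls were refused because "turn" is required, so I resend with it.

Request:
carry_out --deltas '[{"xyz": [0, 0, 34], "turn": 0}, {"xyz": [0, 0, 34], "turn": 0}, {"xyz": [-25.5, -3, 0], "turn": 0}, {"xyz": [-25.5, -3, 0], "turn": 0}]'

```text
time: 3.75
tcp_pos: [0.4746, -0.2327, 0.2317]
tcp_rot: [0.722, -0.692, -0.003, 0.0]
ft_force: [0.3, -0.2, 0.9]
opening: 0.0919
finger_force: 0.0
```

Request:
carry_out --deltas '[{"xyz": [2, -13.5, 0], "turn": 0}, {"xyz": [1, -5, 0], "turn": 0}, {"xyz": [0.5, -5, 0], "turn": 0}, {"xyz": [0.5, -5, 0], "turn": 0}, {"xyz": [0, -5.5, 0], "turn": 0}]'

```text
time: 4.17
tcp_pos: [0.5103, -0.2365, 0.2347]
tcp_rot: [0.722, -0.692, -0.0, 0.0]
ft_force: [-1.4, -0.5, -0.0]
opening: 0.0915
finger_force: 1.0
```

Request:
carry_out --deltas '[{"xyz": [-0.5, -5.5, 0], "turn": 0}, {"xyz": [-1, -5, 0], "turn": 0}, {"xyz": [-1.5, -5.5, 0], "turn": 0}, {"xyz": [-2, -5, 0], "turn": 0}, {"xyz": [-2.5, -5, 0], "turn": 0}]'

```text
time: 4.58
tcp_pos: [0.5363, -0.2271, 0.2345]
tcp_rot: [0.722, -0.692, 0.0, 0.0]
ft_force: [-2.0, -1.5, -1.0]
opening: 0.0918
finger_force: 1.1
```

Run:
```python
from lev import *
P,psi,s=pose();print(P,psi,s["ft_force"])
im=r.grab_frame("scene");cv2.imwrite("pics/s3.png",im[...,::-1])
c=im[...,::-1][120:220,170:290];cv2.imwrite("pics/s3c.png",cv2.resize(c,(720,600),interpolation=2))
```

```text
[ 0.53630156 -0.22709138  0.23447788] -87.51713242993726 [-2.00304252 -1.50843134 -0.98031377]
```

View pics/s3c.png

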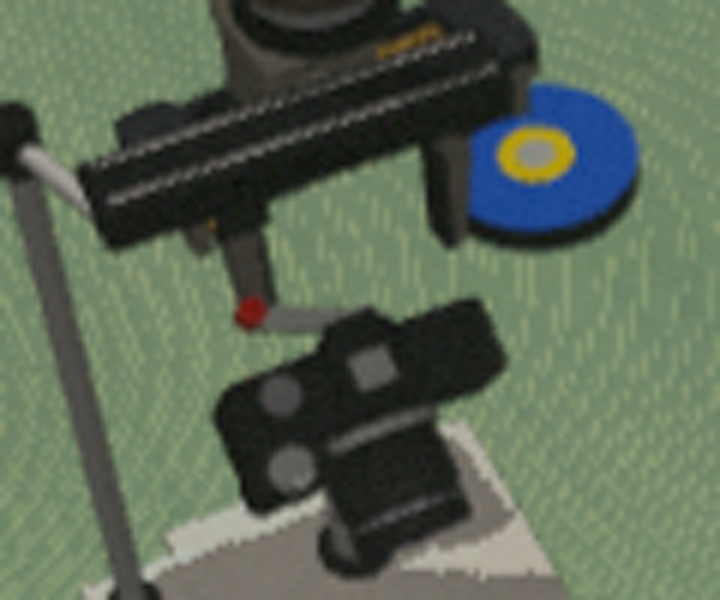

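The picture shows the finger pushing the red post at crop (252,313), with the lever well past halfway. I keep pushing gently and watch the force.

Request:
carry_out --deltas '[{"xyz": [-3, -5, 0], "turn": 0}, {"xyz": [-4, -4.5, 0], "turn": 0}, {"xyz": [-4.5, -4, 0], "turn": 0}, {"xyz": [-4, -2, 0], "turn": 0}]'

```text
time: 4.97
tcp_pos: [0.5514, -0.2109, 0.2349]
tcp_rot: [0.722, -0.692, 0.001, 0.0]
ft_force: [-0.6, -4.7, -3.5]
opening: 0.0921
finger_force: 2.1
```

Request:
carry_out --deltas '[{"xyz": [-2, -0.5, 0], "turn": 0}, {"xyz": [-1.5, 0, 0], "turn": 0}]'

```text
time: 5.13
tcp_pos: [0.5516, -0.2087, 0.2351]
tcp_rot: [0.722, -0.692, 0.002, 0.001]
ft_force: [1.5, -11.5, -4.4]
opening: 0.0919
finger_force: 5.6
```

Request:
carry_out --deltas '[{"xyz": [-1, 0, 0], "turn": 0}, {"xyz": [0, 0, 0], "turn": 0}]'

```text
time: 5.3
tcp_pos: [0.5515, -0.2085, 0.2351]
tcp_rot: [0.722, -0.692, 0.003, 0.001]
ft_force: [2.2, -11.1, -5.6]
opening: 0.0921
finger_force: 5.4
```

Run:
```python
from h import *
P,psi,s=pose();print(P,psi)
a=[.5495,-.28,.235];b=[.37,-.27,.31];c=[.35,.115,.31]
show(plan(P,psi,a,psi));show(plan(a,psi,b,psi));show(plan(b,psi,c,45))
```

```text
[ 0.55149912 -0.2085376   0.23514225] -87.58149394005169
[{xyz: [71.3, 5.0, 0.1], turn: -0.0}]
[{xyz: [-17.6, 178.9, -75.0], turn: -0.0}]
[{xyz: [-20.3, 0.2, -0.0], turn: -6.98}, {xyz: [-20.2, -2.3, -0.0], turn: -6.98}, {xyz: [-19.7, -4.7, -0.0], turn: -6.98}, {xyz: [-19.0, -7.1, -0.0], turn: -6.98}, {xyz: [-18.0, -9.3, -0.0], turn: -6.98}]
[{xyz: [-16.8, -11.4, -0.0], turn: -6.98}, {xyz: [-15.2, -13.4, -0.0], turn: -6.98}, {xyz: [-13.5, -15.1, -0.0], turn: -6.98}, {xyz: [-11.6, -16.7, -0.0], turn: -6.98}, {xyz: [-9.4, -18.0, -0.0], turn: -6.98}]
[{xyz: [-7.2, -19.0, -0.0], turn: -6.98}, {xyz: [-4.8, -19.7, -0.0], turn: -6.98}, {xyz: [-2.4, -20.1, -0.0], turn: -6.98}, {xyz: [0.1, -20.3, -0.0], turn: -6.98}, {xyz: [2.5, -20.1, -0.0], turn: -6.98}]
[{xyz: [4.9, -19.7, -0.0], turn: -6.98}, {xyz: [7.3, -18.9, -0.0], turn: -6.98}, {xyz: [9.5, -17.9, -0.0], turn: -6.98}, {xyz: [11.7, -16.6, -0.0], turn: -6.98}]
```

Request:
carry_out --deltas '[{"xyz": [10, 1, 0], "turn": 0}, {"xyz": [30, 2, 0], "turn": 0}, {"xyz": [30, 2, 0], "turn": 0}, {"xyz": [-3, 36, -15], "turn": 0}, {"xyz": [-3, 36, -15], "turn": 0}]'

```text
time: 5.72
tcp_pos: [0.4762, -0.2741, 0.2614]
tcp_rot: [0.722, -0.692, -0.004, -0.001]
ft_force: [-0.8, -0.5, 0.9]
opening: 0.0922
finger_force: 0.0
```

Request:
carry_out --deltas '[{"xyz": [-4, 36, -15], "turn": 0}, {"xyz": [-4, 36, -15], "turn": 0}, {"xyz": [-4, 36, -15], "turn": 0}]'

```text
time: 5.97
tcp_pos: [0.3674, -0.2657, 0.3105]
tcp_rot: [0.723, -0.691, 0.0, -0.001]
ft_force: [-0.3, -0.6, 1.3]
opening: 0.092
finger_force: 0.0
```

Request:
carry_out --deltas '[{"xyz": [-20, 0, 0], "turn": -7}, {"xyz": [-20, -2, 0], "turn": -7}, {"xyz": [-20, -4.5, 0], "turn": -7}, {"xyz": [-19, -7, 0], "turn": -7}, {"xyz": [-18, -9, 0], "turn": -7}]'

```text
time: 6.38
tcp_pos: [0.3625, -0.1644, 0.3103]
tcp_rot: [0.898, -0.44, 0.001, -0.001]
ft_force: [0.9, 0.7, -0.1]
opening: 0.0921
finger_force: 0.0
```

Request:
carry_out --deltas '[{"xyz": [-17, -11.5, 0], "turn": -7}, {"xyz": [-15, -13.5, 0], "turn": -7}, {"xyz": [-13.5, -15, 0], "turn": -7}, {"xyz": [-11.5, -16.5, 0], "turn": -7}, {"xyz": [-9.5, -18, 0], "turn": -7}]'

```text
time: 6.8
tcp_pos: [0.3567, -0.063, 0.3103]
tcp_rot: [0.989, -0.149, 0.001, -0.001]
ft_force: [-0.2, 0.8, -1.0]
opening: 0.0919
finger_force: 0.0
```

Request:
carry_out --deltas '[{"xyz": [-7, -19, 0], "turn": -7}, {"xyz": [-5, -20, 0], "turn": -7}, {"xyz": [-2.5, -20, 0], "turn": -7}, {"xyz": [0, -20, 0], "turn": -7}, {"xyz": [2.5, -20, 0], "turn": -7}]'

```text
time: 7.22
tcp_pos: [0.3506, 0.0381, 0.3103]
tcp_rot: [0.988, 0.155, 0.001, -0.001]
ft_force: [0.5, 0.4, -0.1]
opening: 0.0917
finger_force: 0.0
```

Request:
carry_out --deltas '[{"xyz": [5, -20, 0], "turn": -7}, {"xyz": [7, -19, 0], "turn": -7}, {"xyz": [9.5, -18, 0], "turn": -7}, {"xyz": [11.5, -16.5, 0], "turn": -6.5}, {"xyz": [0, 0, 0], "turn": 0}]'

```text
time: 7.63
tcp_pos: [0.3449, 0.1205, 0.3102]
tcp_rot: [0.922, 0.386, 0.001, -0.001]
ft_force: [-0.3, 0.3, 0.3]
opening: 0.0918
finger_force: 0.0
```

```bash
sed -i 's/step=40,/step=.04,/' h.py
python3 - <<'E'
from h import *
import pickle
P,psi,s=pose();print(P,psi,s["time"])
sc=r.grab_frame("scene")[...,::-1]
p=r.camera_params("wrist");P,psi,s=pose();w=r.grab_frame("wrist")[...,::-1];cv2.imwrite("pics/w2.png",w);pickle.dump(p,open("w2.pkl","wb"))
for t in("tape_yellow_mid","tape_yellow"):
    print(t,[(np.round(np.array(d["xy"])*[560,420],1).tolist(),round(d["score"],2)) for d in r.spot_point(t,"wrist")][:3])
u=fproj(p,[.4217,.1858,.035]);print(u)
x,y=np.clip(np.round(u).astype(int)-[80,80],0,[400,260]);print(x,y)
a=cv2.resize(w[y:y+160,x:x+160],(480,480),interpolation=2)
b=cv2.resize(sc[120:220,170:235],(312,480),interpolation=2)
cv2.imwrite("pics/m2.png",np.hstack([a,b]))
E
```

```text
[0.34487934 0.12047173 0.31019693] 45.460463966235366 7.6333
tape_yellow_mid [([285.7, 106.8], 0.78), ([355.3, 6.8], 0.6), ([178.0, 0.4], 0.51)]
tape_yellow [([351.8, 18.3], 0.96), ([227.7, 168.5], 0.77), ([286.9, 106.4], 0.6)]
[284.84317492 101.07317117]
205 21
```

View pics/m2.png

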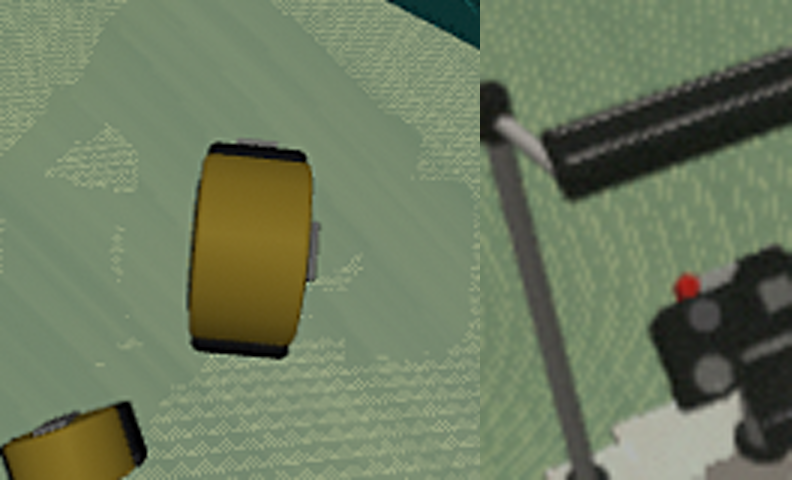

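The wrist crop shows the large yellow tape upright, belt clip on the right (tool +y side) and hook at the top (tool +x). The small one is at lower left. The scene crop shows the red tab at (213,180), tucked against the camera back. Measuring both now.

```bash
cat >> h.py <<'E'
def fonz(p,uv,z):
    R=np.array(p["R"]);o=-R.T@p["t"];d=(np.array(uv)-[p["cx"],p["cy"]])/p["fx"];th=np.hypot(*d)
    ray=R.T@np.r_[d/th*np.sin(th),np.cos(th)];return o+ray*(z-o[2])/ray[2]
E
python3 - <<'E'
from h import *
import pickle
p=pickle.load(open("w2.pkl","rb"))
q=[fonz(p,[205+u/3,21+v/3],.005) for u,v in[(213,146),(306,156),(192,349),(287,357)]]
q=np.array(q);print(np.round(q,4));print("ctr",q.mean(0))
d=q[:2].mean(0)-q[2:].mean(0);e=q[1]-q[0]+q[3]-q[2];print("len",np.linalg.norm(d),"yaw",np.degrees(np.arctan2(d[1],d[0])),"wid",np.linalg.norm(e)/2,np.degrees(np.arctan2(e[1],e[0]))+90)
print("mid tri",tri3([(p,[205+251/3,21+252/3]),("scene",[338,275]),("top",[224,254.5])]))
print(proj("scene",[.6086,-.189,.160]))
E
```

```text
[[0.443  0.221  0.005 ]
 [0.4662 0.1927 0.005 ]
 [0.3797 0.1692 0.005 ]
 [0.4042 0.1405 0.005 ]]
ctr [0.42327632 0.18087255 0.005     ]
len 0.08138427376906504 yaw 39.69025217377791 wid 0.03712747647877566 39.95650367606238
mid tri (array([0.4214, 0.1805, 0.0262]), array([-0.8,  0.1, -2.3, -0.4, -0.5,  0.2]))
[[211.01478602 180.07241824]]
```

Run:
```python
from h import *
P,psi,s=pose();print(P,psi)
for c in("scene","top"):
    im=r.grab_frame(c).astype(int);m=(im[...,0]>110)&(im[...,1]<60)&(im[...,2]<60)
    n,l,st,ce=cv2.connectedComponentsWithStats(m.astype(np.uint8));q=proj(c,[.6086,-.189,.160])[0]
    print(c,q,[(ce[i].round(1).tolist(),int(st[i,4])) for i in range(1,n) if np.hypot(*(ce[i]-q))<25])
a=[.4225,.181,.20]
show(plan(P,psi,a,39.8));show(plan(a,39.8,[.4225,.181,.108],39.8,n=4))
```

```text
[0.34551414 0.11725142 0.30991347] 44.87548066297806
scene [211.01478602 180.07241824] [([212.9, 179.5], 15)]
top [342.26159166 189.74761984] [([340.5, 190.0], 12)]
[{xyz: [24.9, 2.3, 27.5], turn: 1.27}, {xyz: [24.9, 1.7, 27.5], turn: 1.27}, {xyz: [25.0, 1.2, 27.5], turn: 1.27}, {xyz: [25.0, 0.6, 27.5], turn: 1.27}]
[{xyz: [0.0, 0.0, 23.0], turn: -0.0}, {xyz: [0.0, 0.0, 23.0], turn: -0.0}, {xyz: [0.0, 0.0, 23.0], turn: -0.0}, {xyz: [0.0, 0.0, 23.0], turn: -0.0}]
```

Request:
carry_out --deltas '[{"xyz": [25, 2.5, 27.5], "turn": 1.3}, {"xyz": [25, 1.5, 27.5], "turn": 1.3}, {"xyz": [25, 1, 27.5], "turn": 1.3}, {"xyz": [25, 0.5, 27.5], "turn": 1.2}, {"xyz": [0, 0, 20], "turn": 0}]'

```text
time: 8.35
tcp_pos: [0.4241, 0.1827, 0.1773]
tcp_rot: [0.94, 0.34, -0.0, -0.0]
ft_force: [0.5, 0.3, 0.1]
opening: 0.0916
finger_force: 0.0
```

Request:
carry_out --deltas '[{"xyz": [0, 0, 25], "turn": 0}, {"xyz": [0, 0, 25], "turn": 0}, {"xyz": [0, 0, 22], "turn": 0}, {"xyz": [0, 0, 0], "turn": 0}]'

```text
time: 8.68
tcp_pos: [0.4194, 0.1807, 0.1036]
tcp_rot: [0.94, 0.34, -0.004, -0.001]
ft_force: [-0.5, 0.8, -0.2]
opening: 0.0922
finger_force: 0.0
```

Request:
carry_out --deltas '[{"xyz": [0, 0, 0], "turn": 0}, {"xyz": [0, 0, 0], "turn": 0}, {"xyz": [0, 0, 0], "turn": 0}, {"xyz": [0, 0, 0], "turn": 0}, {"xyz": [0, 0, 0], "turn": 0}]' --grip 0.3

```text
time: 9.1
tcp_pos: [0.4231, 0.1821, 0.1089]
tcp_rot: [0.94, 0.341, 0.001, 0.0]
ft_force: [0.7, 0.1, -0.3]
opening: 0.0606
finger_force: 0.0
```

Request:
carry_out --deltas '[{"xyz": [0, 0, 0], "turn": 0}, {"xyz": [0, 0, 0], "turn": 0}, {"xyz": [0, 0, 0], "turn": 0}]'

```text
time: 9.35
tcp_pos: [0.4227, 0.1819, 0.1081]
tcp_rot: [0.94, 0.341, 0.001, 0.0]
ft_force: [-0.2, -0.0, -1.9]
opening: 0.0413
finger_force: 26.6
```

Gripped at 41.3 mm (38 + 3 clip) with good force. Now refining the station's yaw and the turntable centre from the earlier still images while held.

Run:
```python
from h import *
t=cv2.imread("pics/top0.png").astype(int);sat=t.max(2)-t.min(2)
# lower plate edge: per column find transition from white to green
pts=[]
for c in range(272,346):
    col=sat[205:245,c].astype(float);s=cv2.GaussianBlur(col.reshape(-1,1),(1,3),0).ravel()
    g=np.diff(s);k=15+np.argmax(g[15:]);pts.append(onz("top",[c,205+k+.5],.012))
pts=np.array(pts)
from scipy.stats import theilslopes
sl=theilslopes(pts[:,0],pts[:,1]);print("slope dx/dy -> yaw deg",-np.degrees(np.arctan(sl[0])),sl[2:],"x at y=.04",sl[0]*.04+sl[1])
# ring/turntable ellipse centre by edges in both views
for c,u in(("top",(267.5,203.5)),("scene",(258.5,263))):
    g=cv2.cvtColor(cv2.imread(f"pics/{c}0.png"),6);p=cv2.resize(g,None,fx=4,fy=4,interpolation=2)
    e=cv2.Canny(p,25,60);X0=onz(c,u,.026)
    def cost(q):
        a=np.linspace(0,2*np.pi,200);v=0
        for rad in(.03,.07):
            uv=proj(c,np.c_[q[0]+rad*np.cos(a),q[1]+rad*np.sin(a),0*a+.026])*4+1.5
            v+=cv2.remap(D,uv[:,0].astype(np.float32).reshape(1,-1),uv[:,1].astype(np.float32).reshape(1,-1),1).clip(0,8).mean()
        return v
    D=cv2.distanceTransform(255-e,2,3)
    gr=[(cost(X0[:2]+[dx,dy]),dx,dy) for dx in np.arange(-.008,.0081,.0005) for dy in np.arange(-.008,.0081,.0005)]
    m=min(gr);print(c,m,X0[:2]+m[1:])
```

```text
slope dx/dy -> yaw deg -3.082031978113919 (np.float64(0.05004200763079315), np.float64(0.05718155580953838)) x at y=.04 0.5027927159323445
top (np.float32(4.030838), np.float64(0.00350000000000001), np.float64(0.0010000000000000078)) [0.59096698 0.03846333]
scene (np.float32(4.4489536), np.float64(6.938893903907228e-18), np.float64(-0.0029999999999999957)) [0.58710225 0.0394241 ]
```

Request:
carry_out --deltas '[{"xyz": [0, 0, -20], "turn": 0}, {"xyz": [0, 0, -30], "turn": 0}, {"xyz": [0, 0, -30], "turn": 0}, {"xyz": [0, 0, -20], "turn": 0}, {"xyz": [0, 0, 0], "turn": 0}]'

```text
time: 9.77
tcp_pos: [0.4245, 0.1824, 0.2118]
tcp_rot: [0.94, 0.341, 0.004, 0.001]
ft_force: [1.0, -1.1, -0.9]
opening: 0.0407
finger_force: 30.0
```

Run:
```python
from h import *
P,psi,s=pose();print(P,psi,np.round(s["joint_pos"],2))
X,e=tri({"scene":[239.3,207.7],"top":[299.7,199.6]});print("rim top",X,e)
for z in(.15,.157,.165):print(onz("top",[299.7,199.6],z))
# station coords
yaw=np.radians(-3.1);R=np.array([[np.cos(yaw),-np.sin(yaw)],[np.sin(yaw),np.cos(yaw)]])
print("rel turntable, station axes",R.T@(X[:2]-[.588,.0395]))
a=[.40,.10,.30];b=[.5863,.042,.30]
show(plan(P,psi,[.5863,.043,.30],176.9))
```

```text
[0.42454806 0.18241388 0.21181033] 39.909560642380306 [ 0.14 -0.05  2.    0.    1.18  1.02]
rim top [ 0.58165887 -0.06222677  0.15679494] 0.4942398655550164
[ 0.58124571 -0.06170694  0.15      ]
[ 0.58020988 -0.06133401  0.157     ]
[ 0.57902606 -0.06090781  0.165     ]
rel turntable, station axes [-0.00083059 -0.10192084]
[{xyz: [1.7, 10.5, -4.4], turn: -6.85}, {xyz: [0.5, 10.7, -4.4], turn: -6.85}, {xyz: [-0.8, 10.6, -4.4], turn: -6.85}, {xyz: [-2.1, 10.5, -4.4], turn: -6.85}, {xyz: [-3.3, 10.2, -4.4], turn: -6.85}]
[{xyz: [-4.5, 9.7, -4.4], turn: -6.85}, {xyz: [-5.6, 9.1, -4.4], turn: -6.85}, {xyz: [-6.7, 8.3, -4.4], turn: -6.85}, {xyz: [-7.6, 7.5, -4.4], turn: -6.85}, {xyz: [-8.4, 6.5, -4.4], turn: -6.85}]
[{xyz: [-9.2, 5.5, -4.4], turn: -6.85}, {xyz: [-9.8, 4.3, -4.4], turn: -6.85}, {xyz: [-10.2, 3.1, -4.4], turn: -6.85}, {xyz: [-10.5, 1.9, -4.4], turn: -6.85}, {xyz: [-10.7, 0.6, -4.4], turn: -6.85}]
[{xyz: [-10.7, -0.6, -4.4], turn: -6.85}, {xyz: [-10.5, -1.9, -4.4], turn: -6.85}, {xyz: [-10.2, -3.1, -4.4], turn: -6.85}, {xyz: [-9.8, -4.3, -4.4], turn: -6.85}, {xyz: [-9.2, -5.5, -4.4], turn: -6.85}]
```

Request:
carry_out --deltas '[{"xyz": [0, 0, -30], "turn": -6}, {"xyz": [2, 10.5, -30], "turn": -6.9}, {"xyz": [0.5, 10.5, -28], "turn": -6.9}, {"xyz": [-1, 10.5, 0], "turn": -6.9}, {"xyz": [-2, 10.5, 0], "turn": -6.9}]'

```text
time: 10.18
tcp_pos: [0.458, 0.1578, 0.2958]
tcp_rot: [0.799, 0.601, 0.001, 0.0]
ft_force: [0.2, -0.6, -3.5]
opening: 0.0409
finger_force: 30.0
```

Request:
carry_out --deltas '[{"xyz": [-3.5, 10, 0], "turn": -6.9}, {"xyz": [-4.5, 9.5, 0], "turn": -6.9}, {"xyz": [-5.5, 9, 0], "turn": -6.9}, {"xyz": [-6.5, 8.5, 0], "turn": -6.9}, {"xyz": [-7.5, 7.5, 0], "turn": -6.9}]'

```text
time: 10.6
tcp_pos: [0.5006, 0.1277, 0.2929]
tcp_rot: [0.585, 0.811, -0.001, -0.002]
ft_force: [-0.5, 0.3, -4.1]
opening: 0.0405
finger_force: 30.0
```

Request:
carry_out --deltas '[{"xyz": [-8.5, 6.5, 0], "turn": -6.9}, {"xyz": [-9, 5.5, 0], "turn": -6.9}, {"xyz": [-10, 4.5, 0], "turn": -6.9}, {"xyz": [-10, 3, 0], "turn": -6.9}, {"xyz": [-10.5, 2, 0], "turn": -6.9}]'

```text
time: 11.02
tcp_pos: [0.5447, 0.0979, 0.2927]
tcp_rot: [0.319, 0.948, -0.001, -0.002]
ft_force: [-0.3, -0.1, -2.7]
opening: 0.0409
finger_force: 30.0
```

Request:
carry_out --deltas '[{"xyz": [-10.5, 0.5, 0], "turn": -6.9}, {"xyz": [-10.5, -0.5, 0], "turn": -6.9}, {"xyz": [-10.5, -2, 0], "turn": -6.9}, {"xyz": [-10, -3, 0], "turn": -6.9}, {"xyz": [0, 0, 0], "turn": 0}]'

```text
time: 11.43
tcp_pos: [0.5803, 0.0736, 0.2928]
tcp_rot: [0.085, 0.996, -0.0, -0.002]
ft_force: [-0.3, 0.2, -3.1]
opening: 0.0409
finger_force: 30.0
```

Run:
```python
from h import *
P,psi,s=pose();print(P,psi,s["opening"],s["time"],np.round(s["joint_pos"],2))
r.grab_frame("top");P,psi,s=pose();print(P,psi)
a=[.5863,.042,.16]
show(plan(P,psi,[.5863,.042,P[2]],176.9));show(plan([.5863,.042,P[2]],176.9,[.5863,.042,.145],176.9))
```

```text
[0.58034177 0.07356684 0.29279064] 170.20162580368833 0.04094714497514472 11.4333 [-0.08  0.19  1.58 -0.    1.37 -1.48]
[0.57966664 0.07423997 0.2930604 ] 169.90649657710458
[{xyz: [-12.2, -30.6, -0.0], turn: -6.99}]
[{xyz: [0.0, 0.0, 37.0], turn: -0.0}, {xyz: [0.0, 0.0, 37.0], turn: -0.0}, {xyz: [0.0, 0.0, 37.0], turn: -0.0}, {xyz: [0.0, 0.0, 37.0], turn: -0.0}]
```

Request:
carry_out --deltas '[{"xyz": [-6, -15.5, 0], "turn": -3.5}, {"xyz": [-6, -15.5, 0], "turn": -3.5}, {"xyz": [0, 0, 0], "turn": 0}, {"xyz": [0, 0, 37], "turn": 0}, {"xyz": [0, 0, 37], "turn": 0}]'

```text
time: 11.9
tcp_pos: [0.5886, 0.0426, 0.2229]
tcp_rot: [0.028, 1.0, 0.0, 0.003]
ft_force: [0.4, -0.5, -3.8]
opening: 0.0407
finger_force: 30.0
```

Request:
carry_out --deltas '[{"xyz": [0, 0, 35], "turn": 0}, {"xyz": [0, 0, 25], "turn": 0}, {"xyz": [0, 0, 10], "turn": 0}, {"xyz": [0, 0, 0], "turn": 0}, {"xyz": [0, 0, 0], "turn": 0}]'

```text
time: 12.32
tcp_pos: [0.5876, 0.0426, 0.1522]
tcp_rot: [0.026, 1.0, 0.0, 0.0]
ft_force: [1.0, 0.1, -1.9]
opening: 0.0407
finger_force: 30.0
```

Run:
```python
from h import *
P,psi,s=pose();print(P,psi,s["ft_force"])
show(plan(P,psi,[.5863,.042,.137],176.9,n=2))
```

```text
[0.58763457 0.04264942 0.15219022] 177.0282150152521 [ 0.99356337  0.06345516 -1.94702366]
[{xyz: [0.6, -0.4, 7.6], turn: 0.06}, {xyz: [0.6, -0.4, 7.6], turn: 0.06}]
```

Request:
carry_out --deltas '[{"xyz": [1, -0.5, 7], "turn": 0}, {"xyz": [0, -0.5, 6], "turn": 0}, {"xyz": [0, 0, 2], "turn": 0}, {"xyz": [0, 0, 1], "turn": 0}, {"xyz": [0, 0, 0], "turn": 0}]'

```text
time: 12.73
tcp_pos: [0.5865, 0.0412, 0.1358]
tcp_rot: [0.025, 1.0, 0.0, 0.0]
ft_force: [0.1, 0.1, -3.3]
opening: 0.0406
finger_force: 30.0
```

Request:
carry_out --deltas '[{"xyz": [0, 0, 0.7], "turn": 0}, {"xyz": [0, 0, 0.7], "turn": 0}, {"xyz": [0, 0, 0], "turn": 0}]'

```text
time: 12.98
tcp_pos: [0.5866, 0.0413, 0.1344]
tcp_rot: [0.025, 1.0, -0.0, 0.0]
ft_force: [-0.1, 0.0, -2.8]
opening: 0.0411
finger_force: 30.0
```

Request:
carry_out --deltas '[{"xyz": [0, 0, 0.5], "turn": 0}, {"xyz": [0, 0, 0.5], "turn": 0}, {"xyz": [0, 0, 0], "turn": 0}]'

```text
time: 13.23
tcp_pos: [0.5867, 0.0412, 0.1341]
tcp_rot: [0.025, 1.0, -0.0, 0.0]
ft_force: [-3.4, 0.3, 3.5]
opening: 0.0407
finger_force: 30.0
```

Request:
carry_out --deltas '[{"xyz": [0, 0, 0], "turn": 0}, {"xyz": [0, 0, 0], "turn": 0}, {"xyz": [0, 0, 0], "turn": 0}, {"xyz": [0, 0, 0], "turn": 0}, {"xyz": [0, 0, 0], "turn": 0}]' --grip 0.75

```text
time: 13.65
tcp_pos: [0.5866, 0.0413, 0.1333]
tcp_rot: [0.025, 1.0, -0.0, 0.0]
ft_force: [0.2, -0.8, -0.2]
opening: 0.0686
finger_force: 0.0
```

Request:
carry_out --deltas '[{"xyz": [0, 0, -15], "turn": 0}, {"xyz": [0, 0, -30], "turn": 0}, {"xyz": [0, 0, -35], "turn": 0}, {"xyz": [0, 0, -40], "turn": 0}, {"xyz": [0, 0, -40], "turn": 0}]'

```text
time: 14.07
tcp_pos: [0.586, 0.0413, 0.2945]
tcp_rot: [0.025, 1.0, 0.0, -0.001]
ft_force: [0.9, -0.0, 1.0]
opening: 0.0687
finger_force: 0.0
```

Run:
```python
from h import *
import pickle
P,psi,s=pose();print(P,psi,s["opening"])
p=r.camera_params("wrist");w=r.grab_frame("wrist")[...,::-1];pickle.dump(p,open("w4.pkl","wb"));cv2.imwrite("pics/w4.png",w)
print([(np.round(np.array(d["xy"])*[560,420],1).tolist(),round(d["score"],2)) for d in r.spot_point("tape_yellow_mid","wrist")][:3])
print(fproj(p,[.588,.0395,.061]),fproj(p,[.588,.0395,.026]))
sc=r.grab_frame("scene")[...,::-1]
cv2.imwrite("pics/s4.png",sc)
cv2.imwrite("pics/m4.png",np.hstack([cv2.resize(w[200:420,130:430],(450,330)),cv2.resize(sc[215:305,200:295],(348,330),interpolation=2)]))
```

```text
[0.58595567 0.04134259 0.29448721] 177.09820521067903 0.06872160792649641
[([422.0, 164.2], 0.97), ([516.2, 69.2], 0.23)]
[274.9355527  202.21142533] [275.14952386 194.52660126]
```

View pics/m4.png

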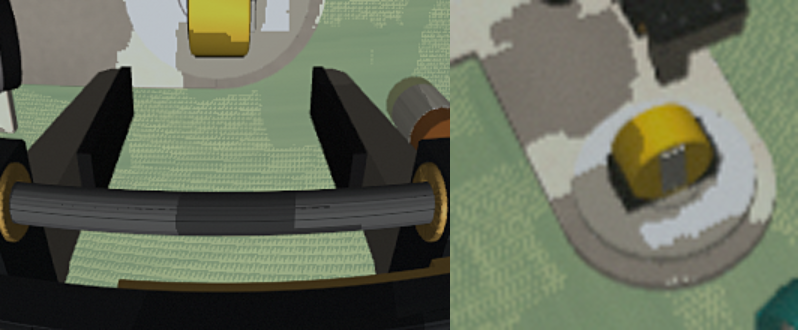

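The crops show the tape upright on the turntable, belt clip towards the scene camera (away from the lens). Checking the centring numerically, then planning the press.

Run:
```python
from h import *
import pickle
p=pickle.load(open("w4.pkl","rb"));w=cv2.imread("pics/w4.png")
hsv=cv2.cvtColor(w,cv2.COLOR_BGR2HSV);m=cv2.inRange(hsv,(18,150,60),(33,255,255))
n,l,st,ce=cv2.connectedComponentsWithStats(m)
i=[i for i in range(1,n) if np.hypot(*(ce[i]-[275,200]))<60 and st[i,4]>300];print([st[k].tolist() for k in i])
k=max(i,key=lambda k:st[k,4]);c=cv2.findContours((l==k).astype(np.uint8),0,1)[0][0]
def model(x,y,yaw):
    # yellow body silhouette approximated: hull of D profile
    a=np.radians(yaw);V=[]
    prof=[(-.039,.008),(.039,.008),(.039,.035),(.03,.06),(.015,.07),(-.015,.07),(-.03,.06),(-.039,.035)]
    for u,z in prof:
        for v in(-.019,.019):V.append(fproj(p,[x+u*np.cos(a)-v*np.sin(a),y+u*np.sin(a)+v*np.cos(a),.026+z]))
    return cv2.convexHull(np.float32(V))
h=model(.588,.0395,176.9).reshape(-1,2)
print("model bbox",h.min(0),h.max(0),"seen",c.reshape(-1,2).min(0),c.reshape(-1,2).max(0))
print(cv2.minAreaRect(c),cv2.minAreaRect(h))
P,psi,s=pose();print(P,psi,s["time"])
```

```text
[[255, 169, 42, 68, 2719]]
model bbox [253.31886 160.36165] [296.07477 239.06659] seen [255 169] [296 236]
((275.5, 202.5), (67.0, 41.0), 90.0) ((274.68408203125, 199.69493103027344), (42.75602722167969, 78.62381744384766), 0.1714799404144287)
[0.58842714 0.04102812 0.29790956] 177.09896856214783 14.2167
```

```bash
cat > sh.py <<'E'
from h import *
def blobs(c,im,u,rad=9,lo=75):
    g=im.astype(int).mean(2);x,y=np.round(u).astype(int);s=g[y-rad:y+rad+1,x-rad:x+rad+1];s=cv2.resize(s.astype(np.float32),None,fx=4,fy=4,interpolation=1)
    n,l,st,ce=cv2.connectedComponentsWithStats((s>lo).astype(np.uint8))
    return [((ce[i]-1.5)/4+[x-rad,y-rad],st[i,4]/16,(st[i,2:4]/4).tolist()) for i in range(1,n) if st[i,4]>60]
E
python3 - <<'E'
from sh import *
for f in("0","2"):
  for c,u in(("scene",(219,198.3)),("top",(311.4,181.8))):
    fn=f"pics/{c[0] if f=='2' else c}{f}.png"
    im=cv2.imread(fn)
    if im is None: continue
    for lo in(50,65):print(fn,lo,[(np.round(b[0],1).tolist(),round(b[1],1),b[2]) for b in blobs(c,im,u,lo=lo)])
t=cv2.imread("pics/top0.png").astype(int).mean(2)
for row in(175,185,195):print(row,t[row,318:345].astype(int).tolist())
for row in (180,190):
  for z in(.337,.359):print(row,z,[np.round(onz("top",[c,row],z)[:2],4).tolist() for c in(324.6,338.8)])
E
```

```text
pics/scene0.png 50 [([226.6, 194.0], np.float64(10.7), [4.0, 3.75]), ([218.6, 202.2], np.float64(126.0), [17.25, 13.25])]
pics/scene0.png 65 [([227.0, 194.0], np.float64(5.9), [3.5, 2.75]), ([218.5, 198.6], np.float64(45.4), [8.0, 7.75]), ([218.4, 205.4], np.float64(60.5), [16.75, 6.0])]
pics/top0.png 50 [([308.0, 180.2], np.float64(213.6), [19.0, 19.0]), ([318.9, 182.9], np.float64(12.6), [3.5, 4.75])]
pics/top0.png 65 [([307.7, 179.9], np.float64(193.3), [19.0, 18.5])]
pics/s2.png 50 [([226.7, 194.0], np.float64(11.1), [4.0, 4.0]), ([218.7, 202.1], np.float64(121.2), [17.25, 13.25])]
pics/s2.png 65 [([227.0, 193.9], np.float64(6.3), [3.25, 2.75]), ([218.6, 198.6], np.float64(45.7), [8.0, 7.75]), ([218.6, 205.6], np.float64(54.2), [16.75, 5.5])]
175 [114, 121, 130, 107, 94, 62, 19, 19, 42, 55, 33, 21, 23, 20, 24, 20, 18, 103, 63, 14, 52, 133, 155, 153, 154, 153, 156]
185 [53, 57, 44, 23, 11, 3, 13, 18, 108, 66, 19, 22, 21, 25, 23, 23, 18, 113, 68, 32, 140, 157, 154, 153, 154, 154, 154]
195 [40, 11, 5, 5, 5, 3, 15, 16, 115, 69, 19, 23, 24, 21, 24, 20, 48, 58, 36, 22, 40, 49, 62, 43, 112, 150, 155]
180 0.337 [[0.6045, -0.1171], [0.6043, -0.1541]]
180 0.359 [[0.6003, -0.1147], [0.6, -0.1509]]
190 0.337 [[0.5782, -0.1166], [0.5779, -0.1534]]
190 0.359 [[0.5745, -0.1142], [0.5742, -0.1503]][ WARN:0@0.172] global loadsave.cpp:275 findDecoder imread_('pics/t2.png'): can't open/read file: check file path/integrity
```

Request:
carry_out --deltas '[{"xyz": [0, 0, -2], "turn": 7}, {"xyz": [0, 0, -2], "turn": 7}, {"xyz": [0, 0, -2], "turn": 7}, {"xyz": [0, 0, -2], "turn": 7}, {"xyz": [0, 0, 0], "turn": 7}]' --grip 0

```text
time: 14.63
tcp_pos: [0.5859, 0.0413, 0.2995]
tcp_rot: [0.328, 0.945, -0.0, -0.001]
ft_force: [-0.4, -0.3, 1.2]
opening: 0.0375
finger_force: 0.0
```

Request:
carry_out --deltas '[{"xyz": [0, 0, 0], "turn": 7}, {"xyz": [0, 0, 0], "turn": 7}, {"xyz": [0, 0, 0], "turn": 7}, {"xyz": [0, 0, 0], "turn": 7}, {"xyz": [0, 0, 0], "turn": 7}]'

```text
time: 15.05
tcp_pos: [0.5857, 0.0413, 0.299]
tcp_rot: [0.597, 0.803, -0.001, -0.002]
ft_force: [-1.1, 0.1, -0.1]
opening: 0.0044
finger_force: 0.0
```

Request:
carry_out --deltas '[{"xyz": [0, 0, 0], "turn": 7}, {"xyz": [0, 0, 0], "turn": 7}, {"xyz": [0, 0, 0], "turn": 6.2}, {"xyz": [0, 0, 0], "turn": 0}, {"xyz": [0, 0, 0], "turn": 0}]'

```text
time: 15.47
tcp_pos: [0.5859, 0.0413, 0.2996]
tcp_rot: [0.725, 0.689, -0.001, -0.001]
ft_force: [-0.5, 0.0, 0.9]
opening: 0.0007
finger_force: 0.0
```

Run:
```python
from sh import *
P,psi,s=pose();print(P,psi,s["opening"],s["time"],np.round(s["joint_pos"],2))
for c,u in(("scene",(219,196)),("top",(311.4,181.8))):
    im=r.grab_frame(c);cv2.imwrite(f"pics/{c}5.png",im[...,::-1])
    for lo in(65,):print(c,lo,[(np.round(b[0],1).tolist(),round(b[1],1),b[2]) for b in blobs(c,im,u,lo=lo)])
    print([(np.round(np.array(d["xy"])*[560,420],1).tolist(),round(d["score"],2)) for d in r.spot_point("shutter_top",c)])
P,psi,s=pose()
show(plan(P,psi,[.626,-.064,.310],86.9))
```

```text
[0.58593804 0.04131707 0.29960759] 87.07377172169903 0.0007162370266471912 15.4667 [-0.14  0.19  1.56 -0.    1.39 -0.08]
scene 65 [([216.4, 187.1], np.float64(4.9), [4.25, 1.5]), ([210.5, 204.3], np.float64(5.4), [3.0, 3.25])]
[]
top 65 [([307.9, 180.2], np.float64(205.4), [19.0, 19.0])]
[([307.2, 179.4], 0.61), ([325.9, 208.3], 0.44)]
[{xyz: [-34.3, 15.0, -3.1], turn: 0.03}, {xyz: [-34.3, 15.1, -3.1], turn: 0.03}, {xyz: [-34.3, 15.1, -3.1], turn: 0.03}]
```

Request:
carry_out --deltas '[{"xyz": [-34, 13, -4], "turn": 0}, {"xyz": [-34, 13, -4], "turn": 0}, {"xyz": [-34, 13, -3], "turn": 0}, {"xyz": [0, 0, 0], "turn": 0}, {"xyz": [0, 0, 0], "turn": 0}]'

```text
time: 16.08
tcp_pos: [0.6202, -0.0644, 0.3122]
tcp_rot: [0.727, 0.687, 0.0, 0.0]
ft_force: [0.3, -0.1, -0.0]
opening: 0.0004
finger_force: 0.0
```

Run:
```python
from sh import *
import pickle
for t in([311.4,181.8],[306.8,179.6]):print(tri({"scene":[218.5,198.6],"top":t}))
P,psi,s=pose();print(P,psi,s["ft_force"])
p=r.camera_params("wrist");w=r.grab_frame("wrist")[...,::-1];pickle.dump(p,open("w5.pkl","wb"));cv2.imwrite("pics/w5.png",w)
print("shut",[(np.round(np.array(d["xy"])*[560,420],1).tolist(),round(d["score"],2)) for d in r.spot_point("shutter_top","wrist")])
tip=P+[0,0,-.088];print("tip",fproj(p,tip),"shutter pred",fproj(p,[.6255,-.091,.202]),"lens",fproj(p,[.58,-.0755,.1355]),"bar front mid",fproj(p,[.6,-.115,.337]))
cv2.imwrite("pics/w5c.png",cv2.resize(w[150:420,140:440],(666,600),interpolation=2))
```

```text
(array([ 0.62683265, -0.0940449 ,  0.19025131]), np.float64(0.29584368107560977))
(array([ 0.63068454, -0.07981135,  0.20777349]), np.float64(0.08167676393429701))
[ 0.62019805 -0.06437779  0.31221639] 86.78310977330372 [ 0.30114383 -0.14299332 -0.0428255 ]
shut []
tip [277.44655476 261.40795217] shutter pred [287.60940301 283.14935453] lens [231.08475146 232.05964673] bar front mid [232.51815501 494.44836331]
```

View pics/w5c.png

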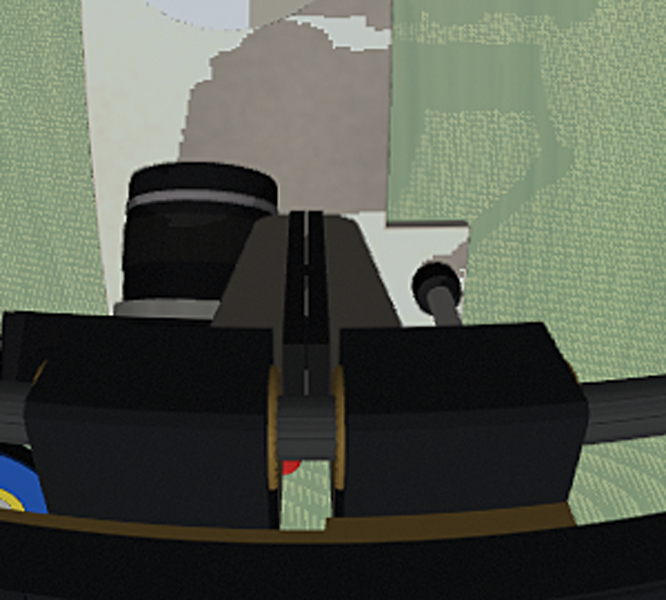

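The crop shows the closed fingers over the release and hiding it, with the lens rim at about (231,224). By the numbers, an upright gripper's body would meet the light bar just before the fingertip reaches the button, as the task warns. Rows only shift the tool and turn it about its own axis, so I need to find out whether the tool can lean at the edge of its reach. I'll rise clear of the bar and go to the free right side.

Run:
```python
from h import *
P,psi,s=pose()
a=[.62,-.05,.49];show(plan(P,psi,a,psi));show(plan(a,psi,[.12,-.70,.47],psi))
```

```text
[{xyz: [2.4, -0.1, -35.6], turn: -0.0}, {xyz: [2.4, -0.1, -35.6], turn: -0.0}, {xyz: [2.4, -0.1, -35.6], turn: -0.0}, {xyz: [2.4, -0.1, -35.6], turn: -0.0}, {xyz: [2.4, -0.1, -35.6], turn: -0.0}]
[{xyz: [-32.2, -22.1, 1.0], turn: -0.0}, {xyz: [-32.2, -22.1, 1.0], turn: -0.0}, {xyz: [-32.2, -22.1, 1.0], turn: -0.0}, {xyz: [-32.2, -22.1, 1.0], turn: -0.0}, {xyz: [-32.2, -22.1, 1.0], turn: -0.0}]
[{xyz: [-32.2, -22.1, 1.0], turn: -0.0}, {xyz: [-32.2, -22.1, 1.0], turn: -0.0}, {xyz: [-32.2, -22.1, 1.0], turn: -0.0}, {xyz: [-32.2, -22.1, 1.0], turn: -0.0}, {xyz: [-32.2, -22.1, 1.0], turn: -0.0}]
[{xyz: [-32.2, -22.1, 1.0], turn: -0.0}, {xyz: [-32.2, -22.1, 1.0], turn: -0.0}, {xyz: [-32.2, -22.1, 1.0], turn: -0.0}, {xyz: [-32.2, -22.1, 1.0], turn: -0.0}, {xyz: [-32.2, -22.1, 1.0], turn: -0.0}]
[{xyz: [-32.2, -22.1, 1.0], turn: -0.0}, {xyz: [-32.2, -22.1, 1.0], turn: -0.0}, {xyz: [-32.2, -22.1, 1.0], turn: -0.0}, {xyz: [-32.2, -22.1, 1.0], turn: -0.0}, {xyz: [-32.2, -22.1, 1.0], turn: -0.0}]
[{xyz: [-32.2, -22.1, 1.0], turn: -0.0}]
```

Request:
carry_out --deltas '[{"xyz": [3, 0, -36], "turn": 0}, {"xyz": [3, 0, -36], "turn": 0}, {"xyz": [2, 0, -36], "turn": 0}, {"xyz": [2, 0, -36], "turn": 0}, {"xyz": [2, 0, -36], "turn": 0}]'

```text
time: 16.6
tcp_pos: [0.6199, -0.0488, 0.494]
tcp_rot: [0.725, 0.689, 0.0, -0.0]
ft_force: [-0.0, -0.3, 0.3]
opening: 0.0006
finger_force: 0.0
```

Request:
carry_out --deltas '[{"xyz": [-32, -22, 0], "turn": 0}, {"xyz": [-32, -22, 0], "turn": 0}, {"xyz": [-32, -22, 0], "turn": 0}, {"xyz": [-32, -22, 0], "turn": 0}, {"xyz": [-32, -22, 0], "turn": 0}]'

```text
time: 17.02
tcp_pos: [0.5009, -0.2039, 0.4922]
tcp_rot: [0.725, 0.689, 0.0, -0.0]
ft_force: [0.2, -0.8, -0.1]
opening: 0.0002
finger_force: 0.0
```

Request:
carry_out --deltas '[{"xyz": [-32, -22, 0], "turn": 0}, {"xyz": [-32, -22, 0], "turn": 0}, {"xyz": [-32, -22, 0], "turn": 0}, {"xyz": [-32, -22, 0], "turn": 0}, {"xyz": [-32, -22, 0], "turn": 0}]'

```text
time: 17.43
tcp_pos: [0.3828, -0.3581, 0.4923]
tcp_rot: [0.725, 0.689, 0.0, 0.0]
ft_force: [1.2, -0.6, 0.6]
opening: 0.0007
finger_force: 0.0
```

Request:
carry_out --deltas '[{"xyz": [-32, -22, 0], "turn": 0}, {"xyz": [-32, -22, 0], "turn": 0}, {"xyz": [-32, -22, 0], "turn": 0}, {"xyz": [-32, -22, 0], "turn": 0}, {"xyz": [-32, -22, 0], "turn": 0}]'

```text
time: 17.85
tcp_pos: [0.2648, -0.5122, 0.4923]
tcp_rot: [0.725, 0.689, 0.0, 0.0]
ft_force: [-0.5, -0.3, 0.1]
opening: 0.0007
finger_force: 0.0
```

Request:
carry_out --deltas '[{"xyz": [-32, -22, 0], "turn": 0}, {"xyz": [-32, -22, 0], "turn": 0}, {"xyz": [-32, -22, 0], "turn": 0}, {"xyz": [-32, -22, 0], "turn": 0}, {"xyz": [-32, -22, 0], "turn": 0}]'

```text
time: 18.27
tcp_pos: [0.1469, -0.6664, 0.4922]
tcp_rot: [0.725, 0.689, 0.0, -0.0]
ft_force: [0.0, -0.9, 0.6]
opening: 0.0004
finger_force: 0.0
```

Request:
carry_out --deltas '[{"xyz": [-40, -5, 0], "turn": 0}, {"xyz": [-40, -5, 0], "turn": 0}, {"xyz": [-40, -5, 0], "turn": 0}]'

```text
time: 18.52
tcp_pos: [0.129, -0.769, 0.4925]
tcp_rot: [0.726, 0.688, 0.001, -0.001]
ft_force: [0.1, -1.4, 0.9]
opening: 0.0004
finger_force: 0.0
```

Run:
```python
from h import *
P,psi,s=pose();print(P,psi,np.round(s["tcp_rot"],4),np.round(s["joint_pos"],3),s["time"])
```

```text
[ 0.12899369 -0.76904253  0.49248426] 86.95083025518748 [ 7.257e-01  6.880e-01  7.000e-04 -6.000e-04] [-1.559  0.789  0.385  0.     1.97  -1.506] 18.5167
```

Near the limit now (j3 = 0.385, minimum 0.18). I push outward further and watch the orientation.

Request:
carry_out --deltas '[{"xyz": [-40, 0, 0], "turn": 0}, {"xyz": [-40, 0, 0], "turn": 0}, {"xyz": [-40, 0, 0], "turn": 0}, {"xyz": [-40, 0, 0], "turn": 0}, {"xyz": [-40, 0, 0], "turn": 0}]'

```text
time: 18.93
tcp_pos: [0.1033, -0.8415, 0.4417]
tcp_rot: [0.724, 0.688, -0.029, 0.041]
ft_force: [-0.1, -1.1, 0.0]
opening: 0.0004
finger_force: 0.0
```

Request:
carry_out --deltas '[{"xyz": [-40, 0, 0], "turn": 0}, {"xyz": [-40, 0, 0], "turn": 0}, {"xyz": [-40, 0, 0], "turn": 0}, {"xyz": [-40, 0, 0], "turn": 0}, {"xyz": [-40, 0, 0], "turn": 0}]'

```text
time: 19.35
tcp_pos: [0.0778, -0.8891, 0.4106]
tcp_rot: [0.721, 0.684, -0.067, 0.091]
ft_force: [0.3, 0.7, 0.1]
opening: 0.0005
finger_force: 0.0
```

Run:
```python
from h import *
P,psi,s=pose();print(P,psi,np.round(s["tcp_rot"],4),np.round(s["joint_pos"],3),s["time"])
```

```text
[ 0.07780358 -0.88911907  0.41058174] 86.76987799952904 [ 0.7206  0.6841 -0.0674  0.0906] [-1.629  1.022  0.186  0.04   1.71  -1.567] 19.35
```

It does lean: 13° so far, towards -y, which is the way I need. A few more rows.

Request:
carry_out --deltas '[{"xyz": [-40, 0, 0], "turn": 0}, {"xyz": [-40, 0, 0], "turn": 0}, {"xyz": [-40, 0, 0], "turn": 0}, {"xyz": [-40, 0, 0], "turn": 0}, {"xyz": [-40, 0, 0], "turn": 0}]'

```text
time: 19.77
tcp_pos: [0.0561, -0.9261, 0.4051]
tcp_rot: [0.714, 0.677, -0.109, 0.141]
ft_force: [0.5, -0.2, -0.2]
opening: 0.0002
finger_force: 0.0
```

Request:
carry_out --deltas '[{"xyz": [-40, 5, 0], "turn": 0}, {"xyz": [-40, 5, 0], "turn": 0}, {"xyz": [-40, 5, 0], "turn": 0}, {"xyz": [-40, 5, 0], "turn": 0}]'

```text
time: 20.1
tcp_pos: [0.0591, -0.9478, 0.4186]
tcp_rot: [0.706, 0.669, -0.143, 0.182]
ft_force: [0.5, -0.5, -0.0]
opening: 0.0004
finger_force: 0.0
```

Request:
carry_out --deltas '[{"xyz": [30, 5, -10], "turn": 0}, {"xyz": [35, 5, -10], "turn": 0}, {"xyz": [35, 5, -10], "turn": 0}, {"xyz": [35, 5, -10], "turn": 0}, {"xyz": [0, 0, 0], "turn": 0}]'

```text
time: 20.52
tcp_pos: [0.082, -0.8354, 0.392]
tcp_rot: [0.708, 0.671, -0.135, 0.174]
ft_force: [0.4, 1.1, -3.7]
opening: 0.0005
finger_force: 0.0
```

Run:
```python
from h import *
from scipy.spatial.transform import Rotation as Ro
P,psi,s=pose();M=Ro.from_quat(s["tcp_rot"]).as_matrix();print(P,psi,np.round(s["tcp_rot"],4),np.round(s["joint_pos"],3),s["time"]);print(M.round(3),"tilt",np.degrees(np.arccos(-M[2,2])))
```

```text
[ 0.08196439 -0.83538501  0.39201246] 86.03832176780755 [ 0.7077  0.6713 -0.1346  0.1744] [-1.637  0.57   0.947  0.077  1.187 -1.597] 20.5167
[[ 0.063  0.997  0.044]
 [ 0.903 -0.038 -0.428]
 [-0.425  0.066 -0.903]] tilt 25.457252996261744
```

The lean holds when moved: 25.5°, towards the camera. Planning the return over the bar to a pre-press point on the release's axis.

```bash
cat > pr.py <<'E'
from h import *
from scipy.spatial.transform import Rotation as Ro
a=np.array([.031,.573,.819])
def M():
    s=r.sense();return np.array(s["tcp_pos"]),Ro.from_quat(s["tcp_rot"]).as_matrix(),s
def tcpfor(C,m): return np.array(C)+.01*m[:,0]-.088*m[:,2]
def seg(p,q,m,step=.04):
    d=np.array(q)-p;n=max(1,int(np.ceil(np.linalg.norm(d)/step)));print(n,"rows of",(m.T@d/n*1000).round(1).tolist())
E
python3 - <<'E'
from pr import *
P,m,s=M();S=np.array([.6265,-.095,.2007]);pp=tcpfor(S+.025*a,m);print("prepress",pp,"at contact",tcpfor(S,m))
w1=[.14,-.74,.50];w2=[pp[0],.01,.50];seg(P,w1,m);seg(w1,w2,m);seg(w2,[pp[0],pp[1]+.01,.40],m);seg([pp[0],pp[1]+.01,.40],pp,m)
E
```

```text
prepress [ 0.62405441 -0.03401365  0.29638369] at contact [ 0.62327941 -0.04833865  0.27590869]
4 rows of [11.0, 15.4, -33.9]
23 rows of [30.8, 19.7, -13.0]
3 rows of [3.9, -1.8, 34.9]
3 rows of [11.7, -2.2, 32.6]
```

Request:
carry_out --deltas '[{"xyz": [11, 15.5, -34], "turn": 0}, {"xyz": [11, 15.5, -34], "turn": 0}, {"xyz": [11, 15.5, -34], "turn": 0}, {"xyz": [11, 15.5, -34], "turn": 0}, {"xyz": [31, 20, -13], "turn": 0}]'

```text
time: 20.93
tcp_pos: [0.1592, -0.714, 0.5168]
tcp_rot: [0.706, 0.667, -0.148, 0.186]
ft_force: [1.0, -0.8, 0.8]
opening: 0.0004
finger_force: 0.0
```

Request:
carry_out --deltas '[{"xyz": [31, 20, -13], "turn": 0}, {"xyz": [31, 20, -13], "turn": 0}, {"xyz": [31, 20, -13], "turn": 0}, {"xyz": [31, 20, -13], "turn": 0}, {"xyz": [31, 20, -13], "turn": 0}]'

```text
time: 21.35
tcp_pos: [0.2673, -0.5484, 0.5041]
tcp_rot: [0.706, 0.669, -0.143, 0.182]
ft_force: [0.1, 1.6, 0.7]
opening: 0.0008
finger_force: 0.0
```

Run:
```python
from pr import *
P,m,s=M();print(P,s["time"],np.degrees(np.arccos(-m[2,2])),m[:,2].round(3),np.round(s["joint_pos"],2));S=np.array([.6265,-.095,.2007]);pp=tcpfor(S+.025*a,m)
w2=[pp[0],.01,.50];seg(P,w2,m)
```

```text
[ 0.26727515 -0.5483875   0.50405403] 21.35 26.790872350247806 [ 0.041 -0.449 -0.893] [-1.28 -0.06  1.48 -0.09  1.26 -1.22]
17 rows of [30.8, 19.6, -13.7]
```

Request:
carry_out --deltas '[{"xyz": [31, 19.5, -13.5], "turn": 0}, {"xyz": [31, 19.5, -13.5], "turn": 0}, {"xyz": [31, 19.5, -13.5], "turn": 0}, {"xyz": [31, 19.5, -13.5], "turn": 0}, {"xyz": [31, 19.5, -13.5], "turn": 0}]'

```text
time: 21.77
tcp_pos: [0.3715, -0.3835, 0.5018]
tcp_rot: [0.706, 0.669, -0.143, 0.182]
ft_force: [-0.6, -0.1, -0.2]
opening: 0.0001
finger_force: 0.0
```

Request:
carry_out --deltas '[{"xyz": [31, 19.5, -13.5], "turn": 0}, {"xyz": [31, 19.5, -13.5], "turn": 0}, {"xyz": [31, 19.5, -13.5], "turn": 0}, {"xyz": [31, 19.5, -13.5], "turn": 0}, {"xyz": [31, 19.5, -13.5], "turn": 0}]'

```text
time: 22.18
tcp_pos: [0.476, -0.2185, 0.4994]
tcp_rot: [0.706, 0.669, -0.143, 0.182]
ft_force: [-0.7, -0.8, -0.2]
opening: 0.0008
finger_force: 0.0
```

Request:
carry_out --deltas '[{"xyz": [31, 19.5, -13.5], "turn": 0}, {"xyz": [31, 19.5, -13.5], "turn": 0}, {"xyz": [31, 19.5, -13.5], "turn": 0}, {"xyz": [31, 19.5, -13.5], "turn": 0}, {"xyz": [31, 19.5, -13.5], "turn": 0}]'

```text
time: 22.6
tcp_pos: [0.5804, -0.0536, 0.4968]
tcp_rot: [0.706, 0.669, -0.143, 0.182]
ft_force: [0.9, -0.8, 0.7]
opening: 0.0004
finger_force: 0.0
```

Request:
carry_out --deltas '[{"xyz": [31, 19.5, -13.5], "turn": 0}, {"xyz": [31, 19.5, -13.5], "turn": 0}, {"xyz": [0, 0, 0], "turn": 0}, {"xyz": [0, 0, 0], "turn": 0}]'

```text
time: 22.93
tcp_pos: [0.6222, 0.0118, 0.4943]
tcp_rot: [0.705, 0.67, -0.144, 0.181]
ft_force: [0.3, 0.7, -0.0]
opening: 0.0008
finger_force: 0.0
```

Run:
```python
from pr import *
P,m,s=M();print(P,s["time"],np.degrees(np.arccos(-m[2,2])),m[:,2].round(3),np.round(s["joint_pos"],2));S=np.array([.6265,-.095,.2007]);pp=tcpfor(S+.025*a,m)
print(pp);w=[pp[0],pp[1]+.015,.36];seg(P,w,m);seg(w,pp,m)
p=r.camera_params("wrist");im=r.grab_frame("wrist");cv2.imwrite("pics/w6.png",im[...,::-1])
print([(np.round(np.array(d["xy"])*[560,420],1).tolist(),round(d["score"],2)) for d in r.spot_point("shutter_top","wrist")],fproj(p,S))
```

```text
[0.6222368  0.01182373 0.49430018] 22.9333 26.738120620622183 [ 0.04  -0.448 -0.893] [-0.01  0.24  1.18 -0.47  1.66 -0.01]
[ 0.62434828 -0.03230823  0.29531062]
4 rows of [8.5, -1.3, 33.3]
2 rows of [7.7, -1.8, 32.2]
[([231.8, 23.7], 0.66), ([265.8, 154.0], 0.49), ([236.0, 24.5], 0.49)] [268.916705   156.61836736]
```

Run:
```python
from sh import *
from pr import *
w=cv2.imread("pics/w6.png");p=r.camera_params("wrist")
for lo in(50,65,80,100):print(lo,[(np.round(b[0],1).tolist(),round(b[1],1),b[2]) for b in blobs("w",w,(267,155),rad=16,lo=lo)])
for z in(.196,.2007,.205):print(z,fonz(p,[265.8,154],z))
g=w.mean(2).astype(int);print(g[136:174:2,250:290:2])
```

```text
50 [([270.2, 149.4], np.float64(540.6), [30.5, 33.0]), ([251.6, 157.9], np.float64(10.5), [2.75, 4.75])]
65 [([270.2, 149.3], np.float64(523.7), [30.25, 33.0]), ([251.5, 157.8], np.float64(7.9), [2.5, 4.0])]
80 [([270.2, 149.2], np.float64(508.8), [30.0, 33.0]), ([251.4, 157.9], np.float64(5.8), [2.0, 3.5])]
100 [([270.2, 148.9], np.float64(488.2), [30.0, 33.0])]
0.196 [ 0.62222592 -0.09746914  0.196     ]
0.2007 [ 0.62223831 -0.09451398  0.2007    ]
0.205 [ 0.62224965 -0.09181033  0.205     ]
[[ 17   9 119 145 144 144 135 233 228 228 227 228 229 223 223 224 222 222
  221 222]
 [ 17  11 114 132 134 133 123 227 224 223 224 224 222 223 223 223 221 221
  221 220]
 [ 19   8 205 228 227 225 226 225 225 223 223 223 224 222 224 223 219 221
  222 221]
 [ 20   7 205 224 223 223 222 224 225 224 223 223 223 221 223 222 221 222
  223 223]
 [ 18  11 203 230 230 233 233 233 232 229 231 232 232 234 231 226 221 221
  221 223]
 [ 13   9 154 148  55  37  36   7  66 109 102  58   0   0  94 211 222 219
  221 222]
 [ 13   2  30  12  16  17  39 131 157 171 179 124 136  47  16  31 235 221
  221 223]
 [ 13 
[... 314 characters left out ...]
 194 227
  226 226]
 [ 99  93  12  22  25  18 133 125 124 123 126 124 103 115  18   7 184 200
  178 154]
 [ 57  55  14  19  23  20  27 135 127  94 109 129 143  18  22  31 241 198
  146 148]
 [ 24  24  27  26  26  27  23  20  63 116  86  42  16  23  25   1 251 189
  148 176]
 [ 28  28  26  24  28  26  28  26  24  22  22  22  25  27  26  16  79 179
  179 148]
 [ 26  25  27  27  24  25  26  25  26  27  25  26  24  24  27  17 101 150
  148 149]
 [ 27  26  27  23  26  27  24  25  25  27  24  25  25  26  26  16  85 154
  148 182]
 [ 25  27  26  25  24  24  23  26  26  27  25  25  26  26  25  18  85 187
  147 148]
 [ 28  26  28  26  23  24  23  25  22  23  26  25  24  25  25  20  84 154
  150 149]]
```

The wrist image pixels show the silver release centred near (269,154), matching the prediction to about 2 mm. Descending to the pre-press point.

Request:
carry_out --deltas '[{"xyz": [8.5, -1.5, 33], "turn": 0}, {"xyz": [8.5, -1.5, 33], "turn": 0}, {"xyz": [8.5, -1.5, 33], "turn": 0}, {"xyz": [8.5, -1.5, 33], "turn": 0}, {"xyz": [8, -2, 25], "turn": 0}]'

```text
time: 23.45
tcp_pos: [0.6211, -0.0252, 0.3341]
tcp_rot: [0.708, 0.668, -0.144, 0.181]
ft_force: [-0.5, -0.5, -0.5]
opening: 0.0004
finger_force: 0.0
```

Request:
carry_out --deltas '[{"xyz": [4, -1, 20], "turn": 0}, {"xyz": [4, -1, 12], "turn": 0}, {"xyz": [0, 0, 0], "turn": 0}, {"xyz": [0, 0, 0], "turn": 0}]'

```text
time: 23.78
tcp_pos: [0.6222, -0.0311, 0.3047]
tcp_rot: [0.707, 0.668, -0.143, 0.182]
ft_force: [-0.0, -0.1, 0.7]
opening: 0.0003
finger_force: 0.0
```

Run:
```python
from pr import *
P,m,s=M();print(P,s["time"],s["ft_force"],np.degrees(np.arccos(-m[2,2])))
S=np.array([.6262,-.0945,.2007])
tip=P+.088*m[:,2]-.01*m[:,0];print("edge rel S",tip-S,"along axis",(tip-S)@a)
seg(P,tcpfor(S+.010*a,m),m,step=.006);print("1mm along -axis in tool:",(m.T@-a).round(3))
```

```text
[ 0.62218078 -0.03112176  0.30469948] 23.7833 [-0.00068305 -0.10262269  0.67691528] 26.775885468429188
edge rel S [-0.00116028  0.01496409  0.02989215] along axis 0.03302012399144158
4 rows of [0.4, 0.1, 5.9]
1mm along -axis in tool: [-0.149 -0.061  0.987]
```

Request:
carry_out --deltas '[{"xyz": [0.5, 0.5, 6], "turn": 0}, {"xyz": [0, 0.5, 6], "turn": 0}, {"xyz": [0, 0, 6], "turn": 0}, {"xyz": [0, 0, 5], "turn": 0}, {"xyz": [0, 0, 0], "turn": 0}]'

```text
time: 24.2
tcp_pos: [0.6239, -0.0407, 0.2818]
tcp_rot: [0.707, 0.668, -0.144, 0.181]
ft_force: [-0.7, -0.6, 0.2]
opening: 0.0007
finger_force: 0.0
```

Request:
carry_out --deltas '[{"xyz": [-0.3, -0.1, 2], "turn": 0}, {"xyz": [-0.3, -0.1, 2], "turn": 0}, {"xyz": [0, 0, 0], "turn": 0}]'

```text
time: 24.45
tcp_pos: [0.6243, -0.0426, 0.2798]
tcp_rot: [0.707, 0.668, -0.143, 0.182]
ft_force: [0.3, 0.7, 1.4]
opening: 0.0004
finger_force: 0.8
```

Run:
```python
from pr import *
P,m,s=M();print(P,s["time"],s["ft_force"],np.array(s["ft_force"])@a)
S=np.array([.6262,-.0945,.2007])
tip=P+.088*m[:,2]-.01*m[:,0];print("edge rel S",tip-S,"along axis",(tip-S)@a)
```

```text
[ 0.62428763 -0.04264637  0.27975912] 24.45 [0.32889899 0.71424856 1.3641006 ] 1.5366586824651227
edge rel S [0.00095693 0.00346986 0.00493234] along axis 0.006057485095993216
```

Contact is starting (about 1.5 N along the axis). On in 1 mm steps.

Request:
carry_out --deltas '[{"xyz": [-0.2, 0, 1], "turn": 0}, {"xyz": [0, 0, 0], "turn": 0}]'

```text
time: 24.62
tcp_pos: [0.6243, -0.0431, 0.2791]
tcp_rot: [0.707, 0.668, -0.143, 0.182]
ft_force: [-1.8, 1.3, 1.1]
opening: 0.0002
finger_force: 1.0
```

Request:
carry_out --deltas '[{"xyz": [-0.1, 0, 1], "turn": 0}, {"xyz": [0, 0, 0], "turn": 0}]'

```text
time: 24.78
tcp_pos: [0.6243, -0.0436, 0.2784]
tcp_rot: [0.707, 0.668, -0.143, 0.182]
ft_force: [-1.6, 2.7, 2.8]
opening: 0.0006
finger_force: 1.7
```

Request:
carry_out --deltas '[{"xyz": [-0.1, 0, 1], "turn": 0}, {"xyz": [0, 0, 0], "turn": 0}]'

```text
time: 24.95
tcp_pos: [0.6244, -0.0439, 0.2782]
tcp_rot: [0.707, 0.668, -0.143, 0.182]
ft_force: [-4.3, 5.0, 6.1]
opening: 0.0006
finger_force: 3.8
```

Run:
```python
from pr import *
P,m,s=M();f=np.array(s["ft_force"]);print(P,s["time"],f,f@a,s["ft_torque"])
S=np.array([.6262,-.0945,.2007])
tip=P+.088*m[:,2]-.01*m[:,0];print("along axis",(tip-S)@a)
for c in("top","scene"):
    r.grab_frame(c);
s=r.sense();f=np.array(s["ft_force"]);print(f,f@a)
```

```text
[ 0.62435378 -0.04385039  0.27818606] 24.95 [-4.3362823   5.04063166  6.10745997] 7.755866906160193 [ 0.49522409  0.47184449 -0.31774203]
along axis 0.00408345770589703
[-3.2600338   5.69825791  6.65203352] 8.612056191419597
```

Force rose from about 2.5 N to 8 N with almost no further motion, so this is the halfway stop. I ease off slightly to about 6 N and hold for more than a second.

Request:
carry_out --deltas '[{"xyz": [0, 0, -0.5], "turn": 0}, {"xyz": [0, 0, 0], "turn": 0}, {"xyz": [0, 0, 0], "turn": 0}, {"xyz": [0, 0, 0], "turn": 0}, {"xyz": [0, 0, 0], "turn": 0}]'

```text
time: 25.47
tcp_pos: [0.6244, -0.0438, 0.2782]
tcp_rot: [0.707, 0.668, -0.143, 0.182]
ft_force: [-2.0, 5.4, 6.2]
opening: 0.0002
finger_force: 3.6
```

Request:
carry_out --deltas '[{"xyz": [0, 0, 0], "turn": 0}, {"xyz": [0, 0, 0], "turn": 0}, {"xyz": [0, 0, 0], "turn": 0}, {"xyz": [0, 0, 0], "turn": 0}, {"xyz": [0, 0, 0], "turn": 0}]'

```text
time: 25.88
tcp_pos: [0.6244, -0.0438, 0.2782]
tcp_rot: [0.707, 0.668, -0.143, 0.182]
ft_force: [-3.2, 4.6, 4.9]
opening: 0.0004
finger_force: 3.6
```

Request:
carry_out --deltas '[{"xyz": [0, 0, 0], "turn": 0}, {"xyz": [0, 0, 0], "turn": 0}, {"xyz": [0, 0, 0], "turn": 0}, {"xyz": [0, 0, 0], "turn": 0}, {"xyz": [0, 0, 0], "turn": 0}]'

```text
time: 26.3
tcp_pos: [0.6244, -0.0438, 0.2782]
tcp_rot: [0.707, 0.668, -0.143, 0.182]
ft_force: [-2.4, 4.8, 5.7]
opening: 0.0007
finger_force: 3.6
```

Request:
carry_out --deltas '[{"xyz": [0, 0, 0], "turn": 0}, {"xyz": [0, 0, 0], "turn": 0}, {"xyz": [0, 0, 0], "turn": 0}]'

```text
time: 26.55
tcp_pos: [0.6244, -0.0438, 0.2782]
tcp_rot: [0.707, 0.668, -0.143, 0.182]
ft_force: [-1.7, 4.5, 5.1]
opening: 0.0005
finger_force: 3.6
```

Request:
carry_out --deltas '[{"xyz": [0, 0, 1], "turn": 0}, {"xyz": [-0.2, 0, 1], "turn": 0}, {"xyz": [0, 0, 0], "turn": 0}]'

```text
time: 26.8
tcp_pos: [0.6244, -0.0447, 0.277]
tcp_rot: [0.707, 0.668, -0.143, 0.182]
ft_force: [-4.6, 8.6, 8.0]
opening: 0.0005
finger_force: 5.6
```

Held 1.6 s at the stop. At over 10 N the second stage is moving, so I press on to the bottom.

Request:
carry_out --deltas '[{"xyz": [-0.2, 0, 1.2], "turn": 0}, {"xyz": [-0.2, 0, 1.2], "turn": 0}, {"xyz": [0, 0, 0], "turn": 0}]'

```text
time: 27.05
tcp_pos: [0.6244, -0.0457, 0.2755]
tcp_rot: [0.707, 0.668, -0.143, 0.181]
ft_force: [-6.2, 7.8, 10.4]
opening: 0.0007
finger_force: 6.4
```

Request:
carry_out --deltas '[{"xyz": [-0.2, 0, 1], "turn": 0}, {"xyz": [0, 0, 0], "turn": 0}, {"xyz": [0, 0, 0], "turn": 0}]'

```text
time: 27.3
tcp_pos: [0.6244, -0.0459, 0.2754]
tcp_rot: [0.707, 0.668, -0.143, 0.181]
ft_force: [-7.4, 11.3, 14.2]
opening: 0.0003
finger_force: 8.7
```

Run:
```python
from pr import *
P,m,s=M();f=np.array(s["ft_force"]);print(P,f,f@a,np.linalg.norm(f))
S=np.array([.6262,-.0945,.2007])
tip=P+.088*m[:,2]-.01*m[:,0];print("along axis",(tip-S)@a,(tip-S))
```

```text
[ 0.62440179 -0.04589411  0.27538153] [-7.3661333  11.28203718 14.17605165] 17.846443472969533 19.557727963509052
along axis 0.000619688145695423 [0.00110111 0.0002982  0.00050633]
```

Bottom reached: 3.4 mm beyond halfway, stopped, 18 N. Letting go, retreating along the approach, then rising clear.

Request:
carry_out --deltas '[{"xyz": [0.5, 0, -4], "turn": 0}, {"xyz": [1, 0, -8], "turn": 0}, {"xyz": [1, 0, -15], "turn": 0}, {"xyz": [0, 0, -30], "turn": 0}, {"xyz": [0, 0, -35], "turn": 0}]'

```text
time: 27.72
tcp_pos: [0.6201, -0.0043, 0.3522]
tcp_rot: [0.707, 0.668, -0.146, 0.18]
ft_force: [0.2, 0.3, 0.4]
opening: 0.0006
finger_force: 0.0
```

Request:
carry_out --deltas '[{"xyz": [-8, 0, -35], "turn": 0}, {"xyz": [-8, 0, -35], "turn": 0}, {"xyz": [-8, -10, -35], "turn": 0}, {"xyz": [0, -40, 0], "turn": 0}, {"xyz": [0, -40, 0], "turn": 0}]'

```text
time: 28.13
tcp_pos: [0.5261, 0.0254, 0.4555]
tcp_rot: [0.707, 0.668, -0.142, 0.184]
ft_force: [-0.2, -0.3, 0.3]
opening: 0.0001
finger_force: 0.0
```

Request:
carry_out --deltas '[{"xyz": [0, -40, 0], "turn": 0}, {"xyz": [0, -40, 0], "turn": 0}, {"xyz": [0, -40, 0], "turn": 0}, {"xyz": [0, 0, 0], "turn": 0}, {"xyz": [0, 0, 0], "turn": 0}]'

```text
time: 28.55
tcp_pos: [0.4047, 0.0303, 0.445]
tcp_rot: [0.707, 0.668, -0.143, 0.182]
ft_force: [0.5, -0.0, 1.3]
opening: 0.0006
finger_force: 0.0
```

Run:
```python
from sh import *
P,psi,s=pose();print(P,s["time"],s["ft_force"])
im=r.grab_frame("scene")[...,::-1];cv2.imwrite("pics/s9.png",im)
for lo in(65,):print([(np.round(b[0],1).tolist(),round(b[1],1),b[2]) for b in blobs("s",im,(219,197),lo=lo)])
im0=cv2.imread("pics/s4.png")
for n,f in(("s4",im0),("s9",im)):
    hsv=cv2.cvtColor(np.ascontiguousarray(f),cv2.COLOR_BGR2HSV);m=cv2.inRange(hsv,(18,150,60),(33,255,255));k,l,st,ce=cv2.connectedComponentsWithStats(m)
    print(n,[(ce[i].round(1).tolist(),int(st[i,4])) for i in range(1,k) if st[i,4]>60])
    b,g,q=[np.asarray(f)[...,i].astype(int) for i in range(3)];mm=((q>110)&(g<60)&(b<60)).astype(np.uint8);k,l,st,ce=cv2.connectedComponentsWithStats(mm[165:195,195:235].copy());print([(ce[i]+[195,165]).round(1).tolist() for i in range(1,k)])
d=np.abs(im.astype(int)-cv2.imread("pics/scene0.png")).max(2)
for n,(x,y) in dict(blue=(378,334),can=(316,340),pump=(250,324),disc=(259,148),turq=(298,306),small=(366,257)).items():print(n,d[y-20:y+20,x-20:x+20].mean().round(1))
```

```text
[0.40465088 0.03030903 0.4449937 ] 28.55 [ 0.54287183 -0.00958523  1.34716524]
[([226.7, 193.0], np.float64(7.9), [4.0, 3.25]), ([218.1, 197.6], np.float64(47.4), [7.75, 7.75]), ([218.5, 204.4], np.float64(57.1), [15.75, 6.0])]
s4 [([383.1, 2.7], 61), ([416.7, 6.9], 134), ([380.0, 11.4], 73), ([256.9, 254.7], 401), ([365.4, 256.7], 175)]
[[212.9, 179.5]]
s9 [([383.1, 2.7], 61), ([417.2, 7.8], 160), ([380.0, 11.4], 74), ([256.8, 254.7], 397), ([365.3, 256.5], 181)]
[[212.9, 179.5]]
blue 3.6
can 4.4
pump 3.1
disc 8.9
turq 10.6
small 6.9
```

```bash
python3 -c "
from bench import r
print(r.sign_off())"
```

```text
the job is handed in; nothing more can be done
None
```

The job is handed in, done in the order asked in about 29 s of the 72 s: lever shut, tape measure upright in mid-turntable with its clip away from the lens, and the shutter held about 1.6 s at halfway, pressed fully down and let go. To press under the light bar I leaned the gripper about 27° by pushing against its reach limit. I saw no sign of contact with the bar, and the tape and lever had not moved in a final picture; the judge's result was not shown.

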